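# Load the reflectance meter and hold its shutter at the mark

## Task

Pour all six white balls from the aluminium cup into the steel dish on the bench meter while its shutter is shut, and stand the empty cup back upright on the bench. Then pull the meter's spring-loaded shutter out by its black knob until the pointer lines up with the mark and finish holding it there in the gripper, without letting go, so that the meter can take its reading. Leave the other things on the bench where they are.

Things in the scene. Friction and masses are not known exactly. Their poses are not given: they have to be found in the camera images.
- cup: Aluminium cup with six white balls in it, left of the meter: round, 58 mm across at the foot, 60 at the rim, 60 mm tall, wall 2.5 mm, about 0.2 kg with the balls. Origin: centre of its underside; z points out of its mouth. (Other fixed equipment, 70 to 240 mm tall, lines the far edge and the sides of the bench, all more than 0.6 m to the side or 0.74 m ahead of the robot.)
- meter: Grey bench reflectance meter bolted to the bench, 180 (x) x 280 (y) mm, top 50 mm above the bench. Origin: centre of its footprint. Its own -x side faces the robot (within 15 degrees), +y is left, z up. On its top stand the steel dish (left) and the spring shutter (right), with a black optical head over the shutter's rear (own x 37 to 87, y -117 to -33 mm, top 92 mm above the bench).
- dish_in (a point): Centre of the inner floor of the steel sample dish, 54 mm above the bench. The dish is open at the top: inside 94 mm across at the floor and 114 mm at the rim, rim 41 mm above this point (95 mm above the bench). Site axes are the meter's.
- shutter (a joint): How far the shutter slide is pulled out, m: 0 shut (where its spring pulls it back to), 0.070 at its stop; it grows as the knob moves along the meter's own -x, level, towards the robot. The spring pulls back with about 3.6 N when shut plus 120 N/m, i.e. 7 to 10 N at the mark, so the slide snaps shut when let go.
- knob_top (a point): Centre of the top of the shutter's knob, an upright black cylinder 22 mm across and 48 mm tall standing on the front end of the steel slide plate (plate top 57 mm above the bench, knob top 105 mm). Moves with the slide. Beside the knob nothing of the slide, rails, pointer or mark is higher than 62 mm above the bench; the dish wall is 75 mm or more from the knob's axis on its left (meter +y) side; the optical head's near face is 92 mm behind the knob's axis when shut.
- pointer_tip (a point): Tip of the slide's pointer, a thin dark steel bar 5 mm wide that sticks out to the right (meter -y) over the right-hand rail, 55 mm behind the knob's axis. Moves with the slide. Axes are the meter's.
- mark_line (a point): The mark: thin black line, 3 mm wide, on a small aluminium block (24 x 10 mm) fixed on the meter's top beside the right-hand rail, 60 mm above the bench. The shutter is at the mark when pointer_tip and mark_line have the same place along the meter's x axis; with the shutter shut the mark lies 30 to 55 mm ahead of the pointer (towards the meter's -x). Axes are the meter's.
- ball0_center (a point): Centre of white ceramic milling ball 1 of 6, 16 mm across, 13 g; at the start in the cup.
- ball1_center (a point): Centre of white ceramic milling ball 2 of 6, 16 mm across, 13 g; at the start in the cup.
- ball2_center (a point): Centre of white ceramic milling ball 3 of 6, 16 mm across, 13 g; at the start in the cup.
- ball3_center (a point): Centre of white ceramic milling ball 4 of 6, 16 mm across, 13 g; at the start in the cup.
- ball4_center (a point): Centre of white ceramic milling ball 5 of 6, 16 mm across, 13 g; at the start in the cup.
- ball5_center (a point): Centre of white ceramic milling ball 6 of 6, 16 mm across, 13 g; at the start in the cup.
- beaker: Bystander: empty glass beaker, 62 mm across, 85 mm tall; origin: centre of its underside. To be left where it is.
- handset: Bystander: grey hand-held meter lying flat, 150 x 80 x 30 mm; origin: centre of its underside. To be left where it is.
- bottle: Bystander: white plastic bottle, 64 mm across, 160 mm tall; origin: centre of its underside. To be left where it is.
- petri: Bystander: empty shallow glass dish, 60 mm across, 13 mm tall; origin: centre of its underside. To be left where it is.
- puck: Bystander: brass calibration weight, 40 mm across, 40 mm tall; origin: centre of its underside. To be left where it is.

How it is judged:
By the outcome, as a careful person would: the job done as asked, in the order asked, and still so for the second after the job is handed in, while the arm keeps its last pose, push and grip.
It also fails if it takes over 61 s, if anything falls off the work surface, if the arm or the gripper's body presses on something with over 40 N, if the wrist force passes 120 N, or if a joint passes its speed limit or range.

## Robot

A 6-joint arm with a two-finger parallel gripper is mounted at the origin on the work surface. World frame = base frame: x ahead of the robot, y to its left, z up, the work surface at z = 0. Lengths are in m, angles in rad, forces in N, time in s.
With the tool pointing down it reaches from about 0.35 to 0.95 m from the base axis. Payload 17.4 kg.
Tool frame: the origin (TCP) lies at the very end of the fingers, on their centre line; the grasp point (between the pads) lies 19 mm behind it; z points along the fingers, y is the direction in which the jaws open and shut (so a half turn about z gives the same grasp; the last joint's range is limited). The gripper opens to 93 mm and grips with 3 to 60 N. Pads are 15 mm wide; open, the fingers measure 128 mm over their backs; the gripper's body (75 mm by 188 mm) begins 65 mm behind the grasp point.
Start: joints at [-1.262, 0.116, 1.442, -0, 1.584, -0.038], TCP at [0.229, -0.635, 0.219] pointing down, gripper open.
Joint ranges: [-2.83, 2.83], [-0.83, 2.19], [0.07, 2.5], [-1.14, 4.28], [0.01, 3], [-2.97, 2.97]. Speed limits (rad/s): [1.89, 1.89, 2.22, 3.14, 3.14, 3.14].

## Interface

Orientations are given as a 3x3 rotation matrix whose columns are the frame's x, y, z axes.
In Python, from workcell import robot, viewer gives the robot as it stands.
- The arm moves only by the shell command python3 -m creep 'ROWS'. ROWS is JSON, a list that holds one entry, the list of rows, each a list of 7 numbers: the turn, a rotation vector about the tool's x, y, z in degrees, then the shift along the tool's x, y, z in mm, then the closure, from 0 (fully open) to 1 (shut). A call has exactly 10 rows; each row shifts and turns the pose as measured when the row begins, along the tool's axes as they then stand; what a row does not reach is not made up. A row lasts 1/10 s, in which the tool goes at most 50 mm and 8.59 degrees, less where a joint would pass 70% of its speed; a pose out of reach is approached as far as the arm can. A call is refused whole if a number of a shift passes 50 or a number of a turn 8.59, either way. A call with a gripper value outside its range is refused whole. The fingers move at their own pace and stop on an object; the grip force is fixed at half the most. Time passes only in rows, so rows that do not move let the fingers close, or fill a call up. It gives the time, the measured TCP pose, the force and the opening at its end, in the units of the state.
- robot.get_state(): the state, without advancing time (a new reading comes with each control period).
- viewer.grab_frame(name): name is "scene" or "top"; returns a dict with "pixels" (480x640x3 uint8, red, green, blue), "z_map" (480x640 float32, m along the optical axis (not along the pixel's ray), 0 where there is no reading), "fx", "fy", "cx", "cy" (pixels), "camera_from_world" (4x4, takes a point from world to camera coordinates). Camera axes: x right, y up, looking along -z (the intrinsics and any distortion apply to the point x, -y, -z); pixel columns grow to the right and rows downward; lengths in m; the calibration is good to about 2 mm. A picture is of the moment at which its call begins.
- robot.hand_in(): hands the job in, once; it reports no verdict.
The state is a dict: "t": time; "joint_positions": joint angles; "qd": joint speeds; "joint_efforts": joint torques, N m; "eef_pos": TCP position; "orientation": TCP orientation; "contact_force": force on the tool from outside, world axes, zero at the start; "wrist_torque": the same for the moment, N m; "opening": finger opening in m.
Only numpy, scipy, OpenCV 4.12 (cv2) and the standard library are available. Lean on these libraries where they do the work, as an engineer would, in place of code of your own. Each camera call takes 0.05 s, during which the arm holds its last target.

## Working session

There is one attempt and no reset: what is moved stays moved. The work goes in short steps, Python scripts to look and compute and a shell command to move; the robot and the scene stay as the last step left them, time stands still between calls to the robot, and variables do not carry over. Pictures are saved under pics/ and viewed, and the job is handed in when it is done.

```bash
ls; mkdir -p pics; python3 - <<'E'
from workcell import robot, viewer
import cv2,numpy as np
s=robot.get_state(); print({k:np.round(v,3).tolist() for k,v in s.items()})
for n in("scene","top"):
    f=viewer.grab_frame(n); cv2.imwrite(f"pics/{n}0.png",f["pixels"][:,:,::-1]); np.savez(f"pics/{n}0.npz",**f)
    print(n,f["fx"],f["fy"],f["cx"],f["cy"],np.round(f["camera_from_world"],4).tolist(), [k for k in f])
E
```

```text
pics
{'t': 0.0, 'joint_positions': [-1.262, 0.116, 1.442, -0.0, 1.584, -0.038], 'qd': [0.001, -0.001, 0.0, 0.0, 0.001, 0.0], 'joint_efforts': [-0.0, -72.126, -62.262, 0.078, 0.024, -0.0], 'eef_pos': [0.229, -0.635, 0.218], 'orientation': [[0.94, 0.34, -0.0], [0.34, -0.94, 0.001], [0.0, -0.001, -1.0]], 'contact_force': [0.482, -0.074, 0.18], 'wrist_torque': [0.049, -0.058, 0.021], 'opening': 0.093}
scene 550.1129412704192 550.1129412704192 311.5578489674703 245.23353755394444 [[0.7541, 0.6567, 0.0081, -0.3835], [-0.4548, 0.5132, 0.7279, 0.1333], [0.4738, -0.5526, 0.6857, -1.5347], [0.0, 0.0, 0.0, 1.0]] ['pixels', 'z_map', 'fx', 'fy', 'cx', 'cy', 'camera_from_world']
top 568.2822989232328 568.2822989232328 318.67011062880266 232.0241040473441 [[-0.0086, -1.0, 0.0001, 0.0133], [0.9991, -0.0086, 0.0407, -0.4828], [-0.0407, 0.0004, 0.9992, -1.3334], [0.0, 0.0, 0.0, 1.0]] ['pixels', 'z_map', 'fx', 'fy', 'cx', 'cy', 'camera_from_world']
```

View pics/scene0.png

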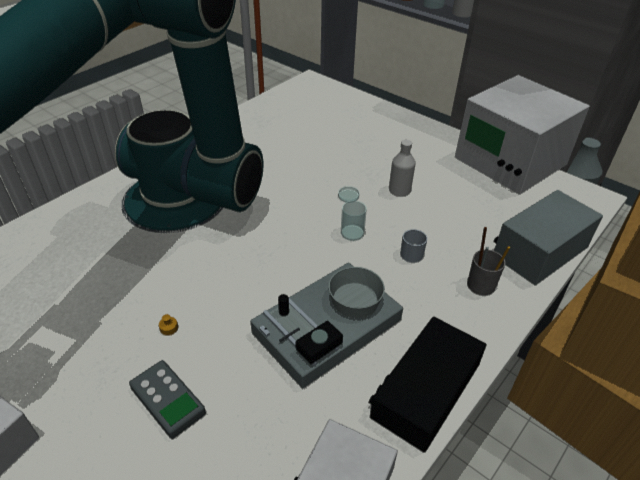

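View pics/top0.png

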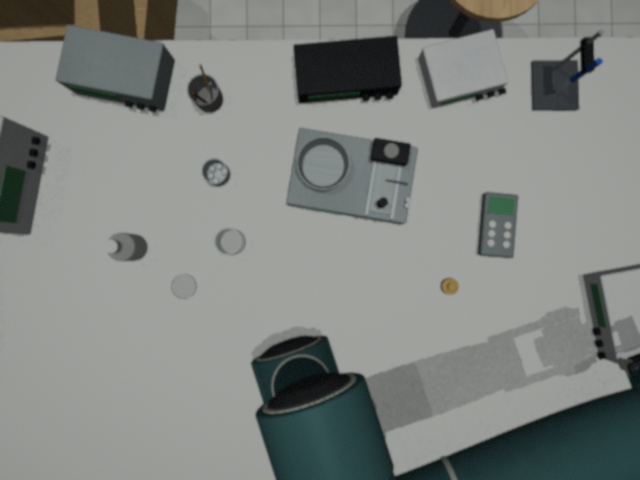

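The scene view shows the cup at about (413,246), the dish at (356,292), the knob at (284,304) and the mark at about (265,329). In the top view the cup is at (216,173), the dish at (323,164), the knob at (382,202), the pointer tip at about (405,183) and the mark at about (407,202). I'll zoom in and measure these.

```bash
cat > h.py <<'E'
import numpy as np,cv2
from workcell import robot,viewer
def grab(n,tag):
    f=viewer.grab_frame(n); cv2.imwrite(f"pics/{n}{tag}.png",f["pixels"][:,:,::-1]); np.savez(f"pics/{n}{tag}.npz",**f); return f
def load(n,tag): return dict(np.load(f"pics/{n}{tag}.npz"))
def ray(f,u,v):
    M=f["camera_from_world"]; R=M[:3,:3]; c=-R.T@M[:3,3]
    d=R.T@np.array([(u-f["cx"])/f["fx"],-(v-f["cy"])/f["fy"],-1.0]); return c,d
def onz(f,u,v,z):
    c,d=ray(f,u,v); return c+d*(z-c[2])/d[2]
def proj(f,p):
    q=f["camera_from_world"]@np.append(p,1); return np.array([f["cx"]+f["fx"]*q[0]/-q[2], f["cy"]-f["fy"]*q[1]/-q[2]])
def crop(f,x0,y0,w,h,k,name):
    im=f["pixels"][y0:y0+h,x0:x0+w,::-1]; im=cv2.resize(im,None,fx=k,fy=k,interpolation=cv2.INTER_CUBIC); cv2.imwrite(name,im)
E
python3 - <<'E'
from h import *
t=load("top","0");s=load("scene","0")
crop(t,280,120,145,110,5,"pics/c1.png"); crop(s,240,255,170,130,4,"pics/c2.png")
crop(t,195,150,45,45,10,"pics/c3.png")
E
```

```text
(no output)
```

View pics/c1.png

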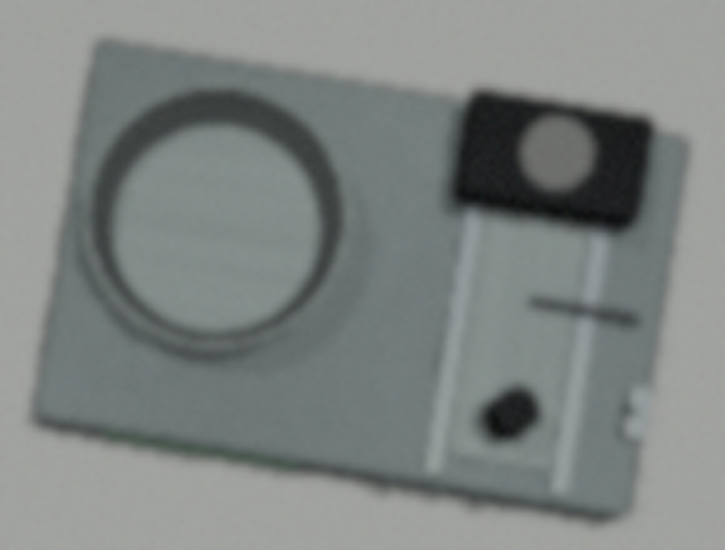

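View pics/c2.png

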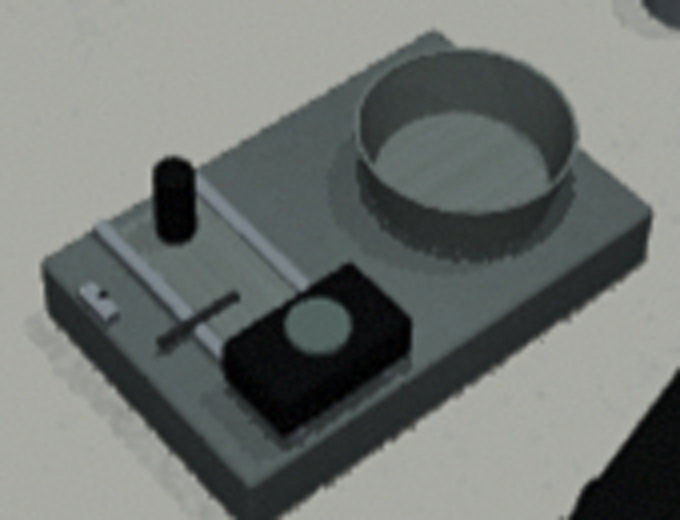

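View pics/c3.png

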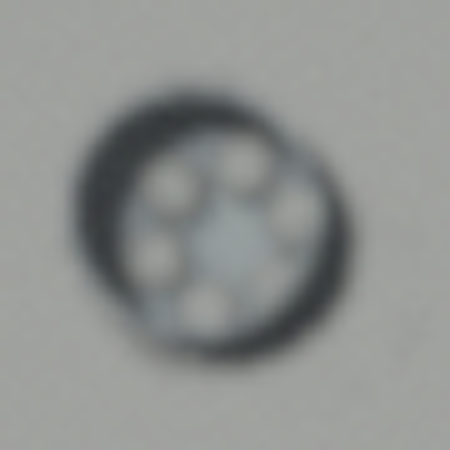

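The top crop shows the meter's corners at (97,40), (688,138), (618,520) and (35,422). The pointer tip is at (636,320), the line on the mark block at about (636,411), the dish at (217,225) and the knob at (511,412). In the cup crop, six balls lie in a ring round about (225,240).

```bash
python3 - <<'E'
from h import *
np.set_printoptions(precision=4,suppress=True)
t=load("top","0");s=load("scene","0")
T=lambda x,y,z:onz(t,x/5+280-.4,y/5+120-.4,z)
S=lambda x,y,z:onz(s,x/4+240-.375,y/4+255-.375,z)
print("cam",ray(t,0,0)[0],ray(s,0,0)[0])
c=[T(97,40,.05),T(688,138,.05),T(618,520,.05),T(35,422,.05)]
cs=[S(652,212,.05),S(258,490,.05),S(44,265,.05),S(434,32,.05)]
for nm,cc in(("t",c),("s",cs)):
    a=cc; m=sum(a)/4; d=(a[0]-a[1])+(a[3]-a[2]); print(nm,m, "yaw",np.degrees(np.arctan2(-d[0],d[1])), [np.linalg.norm(a[i]-a[(i+1)%4]) for i in range(4)])
print("dish rim t",T(212,224,.095),"floor",T(217,228,.054)," s rim",S(467,131,.095))
print("knob t",T(511,410,.10),"s top",S(175,165,.105))
print("ptr t",T(636,320,.059),"s",S(160,347,.059)); print("mark t",T(636,411,.06),"s",S(97,300,.06))
# cup
z=t["z_map"]
for nm,f,(x0,x1,y0,y1) in(("t",t,(195,240,150,195)),("s",s,(395,435,225,270)),("dish t",t,(285,360,125,200)),("knob t",t,(370,395,190,213)),("knob s",s,(270,300,285,325))):
    P=[]
    for v in range(y0,y1):
        for u in range(x0,x1):
            d=f["z_map"][v,u]
            if d>0:
                o,r=ray(f,u,v); P.append(o+r*d)
    P=np.array(P); lo,hi=(0.045,.066) if nm in"ts" else ((.088,.1) if "dish" in nm else (.098,.112))
    Q=P[(P[:,2]>lo)&(P[:,2]<hi)]
    print(nm,len(Q),P[:,2].max(), Q.min(0),Q.max(0),(Q.min(0)+Q.max(0))/2,cv2.minEnclosingCircle(Q[:,:2].astype(np.float32)))
E
```

```text
cam [0.4282 0.0097 1.3519] [ 1.077  -0.6646  0.9584]
t [ 0.6109 -0.0675  0.05  ] yaw -10.018404330280381 [np.float64(0.2765340393259495), np.float64(0.1796339845833956), np.float64(0.27139420293613453), np.float64(0.17924200895282788)]
s [ 0.6159 -0.0708  0.05  ] yaw -9.433302009709397 [np.float64(0.27368442327182985), np.float64(0.1777299926034898), np.float64(0.2753273612490069), np.float64(0.1752952220007292)]
dish rim t [0.6299 0.0005 0.095 ] floor [ 0.6346 -0.0021  0.054 ]  s rim [ 0.637 -0.004  0.095]
knob t [ 0.5453 -0.1309  0.1   ] s top [ 0.5438 -0.1301  0.105 ]
ptr t [ 0.5899 -0.1932  0.059 ] s [ 0.5926 -0.1949  0.059 ]
mark t [ 0.5481 -0.1924  0.06  ] s [ 0.5486 -0.1953  0.06  ]
t 157 0.0690451507079779 [0.5928 0.2181 0.0453] [0.6526 0.2771 0.0646] [0.6227 0.2476 0.0549] ((0.622926652431488, 0.24776591360569), 0.030453743413090706)
s 251 0.0637804680936307 [0.5955 0.2121 0.045 ] [0.6551 0.278  0.0638] [0.6253 0.2451 0.0544] ((0.6217793226242065, 0.245568186044693), 0.03376571461558342)
dish t 332 0.10438546546430372 [ 0.5744 -0.0597  0.0881] [0.692  0.0584 0.0998] [ 0.6332 -0.0007  0.0939] ((0.6334792971611023, -0.0009264551918022335), 0.06002235412597656)
knob t 77 0.11151382134990273 [ 0.5334 -0.1419  0.0992] [ 0.5527 -0.1218  0.1115] [ 0.543  -0.1319  0.1053] ((0.5436884164810181, -0.13223928213119507), 0.010785318911075592)
knob s 85 0.10862150156957495 [ 0.5367 -0.1452  0.0983] [ 0.5576 -0.1248  0.1086] [ 0.5472 -0.135   0.1035] ((0.5457714200019836, -0.13485343754291534), 0.012391301803290844)
```

```bash
python3 -m creep '[[[0,0,0,27,-36,-12,0],[0,0,0,27,-36,-12,0],[0,0,0,27,-36,-12,0],[0,0,0,27,-36,-12,0],[0,0,0,27,-36,-12,0],[0,0,0,27,-36,-8,0],[4,0,0,27,-36,-8,0],[4,0,0,27,-36,0,0],[0,6,0,27,-36,0,0],[0,6,0,27,-36,0,0]]]'
cat > log.py <<'E'
from h import *
import json,sys
s=robot.get_state(); d={k:np.asarray(v).tolist() for k,v in s.items()}
open("states.jsonl","a").write(json.dumps(d)+"\n")
np.set_printoptions(precision=3,suppress=True)
print(round(d["t"],2),"q",np.array(d["joint_positions"]),"p",np.array(d["eef_pos"]),"F",np.array(d["contact_force"]),"op",d["opening"]); print(np.array(d["orientation"]))
E
python3 log.py; python3 - <<'E'
from h import *
np.set_printoptions(precision=3,suppress=True)
t=load("top","0")
for n,u,v,z in(("beaker",231,241,.04),("petri",184,286,.01),("bottle top",112,246,.16),("puck",450,286,.02),("hs",498,225,.03),("blackbox near edge",347,100,.08),("leftbox",40,180,.1)): print(n,onz(t,u,v,z), "depthz", (lambda o,r:o+r*t["z_map"][v,u])(*ray(t,u,v)))
E
```

```text
t: 1.1
eef_pos: [0.3638, -0.1917, 0.3086]
orientation: [[0.932, 0.333, 0.146], [0.299, -0.93, 0.215], [0.208, -0.157, -0.966]]
contact_force: [0.6, 0.5, 0.3]
opening: 0.0931
1.1 q [-0.739 -0.484  1.835  0.269  1.82   0.568] p [ 0.364 -0.192  0.309] F [0.568 0.505 0.294] op 0.09306562273910082
[[ 0.932  0.333  0.146]
 [ 0.299 -0.93   0.215]
 [ 0.208 -0.157 -0.966]]
beaker [0.463 0.212 0.04 ] depthz [0.464 0.217 0.003]
petri [0.358 0.327 0.01 ] depthz [0.358 0.329 0.004]
bottle top [0.451 0.443 0.16 ] depthz [0.451 0.443 0.161]
puck [ 0.354 -0.297  0.02 ] depthz [ 0.355 -0.292  0.039]
hs [ 0.495 -0.409  0.03 ] depthz [ 0.495 -0.41   0.027]
blackbox near edge [ 0.778 -0.057  0.08 ] depthz [ 0.799 -0.062  0.003]
leftbox [0.6   0.625 0.1  ] depthz [0.613 0.672 0.005]
```

```bash
python3 -m creep '[[[0,-4,0,20,-35,0,0],[0,-4,0,20,-35,0,0],[-5,0,0,20,-35,0,0],[-5,0,0,20,-35,0,0],[-5,0,0,20,-35,0,0],[-5,0,0,20,-25,0,0],[-5,0,0,20,-15,0,0],[-5,0,0,20,-5,0,0],[0,0,0,10,0,0,0],[0,0,0,0,0,0,0]]]'
python3 log.py
python3 - <<'E'
import json
from h import *
from scipy.spatial.transform import Rotation as Ro
np.set_printoptions(precision=4,suppress=True)
S=[json.loads(l) for l in open("states.jsonl")]
S.insert(0,dict(joint_positions=[-1.262,.116,1.442,0,1.584,-.038],eef_pos=[.229,-.635,.218],orientation=[[0.94,0.34,0],[0.34,-0.94,0.001],[0,-0.001,-1]]))
def ro(q,s4=1):
    return Ro.from_euler("ZYZYZ",[q[0],q[1]+q[2],s4*q[3],q[4],q[5]])
for s in S:
    q=s["joint_positions"]; R=Ro.from_matrix(s["orientation"])
    for s4 in(1,-1): print(s4,(ro(q,s4).inv()*R).as_rotvec(degrees=True))
E
```

```text
t: 2.1
eef_pos: [0.4471, 0.0534, 0.3381]
orientation: [[0.942, 0.29, 0.166], [0.327, -0.904, -0.275], [0.07, 0.313, -0.947]]
contact_force: [0.2, -0.6, 0.9]
opening: 0.0932
2.1 q [ 0.27  -0.455  1.777 -0.318  1.721  1.455] p [0.447 0.053 0.338] F [ 0.205 -0.582  0.878] op 0.0931706335963885
[[ 0.942  0.29   0.166]
 [ 0.327 -0.904 -0.275]
 [ 0.07   0.313 -0.947]]Traceback (most recent call last):
  File "<stdin>", line 11, in <module>
  File "<stdin>", line 8, in ro
  File "scipy/spatial/transform/_rotation.pyx", line 1413, in scipy.spatial.transform._rotation.Rotation.from_euler
ValueError: Expected axis specification to be a non-empty string of upto 3 characters, got ZYZYZ
```

```bash
cat > kin.py <<'E'
import json
from h import *
from scipy.spatial.transform import Rotation as Ro
from scipy.optimize import least_squares
E=lambda a,x:Ro.from_euler(a,x)
S=[dict(joint_positions=[-1.262,.116,1.442,0,1.584,-.038],eef_pos=[.229,-.635,.2185],orientation=[[0.94,0.34,0],[0.34,-0.94,0.001],[0,-0.001,-1]])]+[json.loads(l) for l in open("states.jsonl")]
E
python3 - <<'E'
from kin import *
np.set_printoptions(precision=4,suppress=True)
def rot(q,s4): return E("Z",q[0])*E("Y",q[1]+q[2])*E("Z",s4*q[3])*E("Y",q[4])*E("Z",q[5])
for s in S:
    q=s["joint_positions"]; R=Ro.from_matrix(s["orientation"])
    print([(rot(q,s4).inv()*R).as_rotvec(degrees=True) for s4 in(1,-1)])
    # alternative UR-like: Rz(q1)Ry(q2+q3+q4')..., wrist Z
    for perm in [(1,1),(1,-1),(-1,1),(-1,-1)]:
        a=E("Z",q[0])*E("Y",q[1]+q[2]+perm[0]*q[3])
        print(perm, [(a*E(ax,perm[1]*q[4])*E(bx,q[5])).inv().__mul__(R).as_rotvec(degrees=True) for ax in "ZX" for bx in "YZ"])
E
```

```text
[array([ 0.0184,  0.0323, 89.9848]), array([ 0.0184,  0.0323, 89.9848])]
(1, 1) [array([90.7404,  2.8447, -4.0233]), array([90.7443,  2.8681, -0.597 ]), array([-1.7611, 92.1709, -2.9183]), array([-3.4054, 89.935 , -1.2258])]
(1, -1) [array([   0.9014, -127.7291, -126.0473]), array([   5.7226, -127.6513, -126.029 ]), array([129.3237,   2.4781, 124.5611]), array([-126.4064,   -4.8584, -126.5283])]
(-1, 1) [array([90.7404,  2.8447, -4.0233]), array([90.7443,  2.8681, -0.597 ]), array([-1.7611, 92.1709, -2.9183]), array([-3.4054, 89.935 , -1.2258])]
(-1, -1) [array([   0.9014, -127.7291, -126.0473]), array([   5.7226, -127.6513, -126.029 ]), array([129.3237,   2.4781, 124.5611]), array([-126.4064,   -4.8584, -126.5283])]
[array([ 0.,  0., 90.]), array([-7.0255, 31.7405, 80.213 ])]
(1, 1) [array([ 80.0005, -46.9138,  47.9055]), array([ 77.3028, -44.9559,  -2.6953]), array([11.8467, 71.2744, 10.7253]), array([ 44.0279,  95.404 , -15.3907])]
(1, -1) [array([  29.7096, -128.2466,  -99.1589]), array([ -31.6165, -111.0756, -113.8735]), array([ -49.6742,   24.7353, -131.0753]), array([ -82.1202
[... 398 characters left out ...]
-25.0606, -31.6628,  92.1596])]
(1, 1) [array([-40.3729, 141.0658, -85.7425]), array([  -9.3672, -116.6788,  -22.0086]), array([  9.7356, -28.297 ,  70.2844]), array([ 68.8619,  -3.4605, -26.2281])]
(1, -1) [array([ 23.3947, 103.889 , 117.1502]), array([144.6999,  10.1812,  89.8666]), array([-38.8888,  -5.9905, -84.7701]), array([-34.555 , 120.4852, -92.1636])]
(-1, 1) [array([  -0.3666, -141.5074,   87.6239]), array([-13.6296, -80.5624, -17.465 ]), array([-16.386 ,  -0.4357,  79.1863]), array([70.9119, 19.729 ,  4.9096])]
(-1, -1) [array([   3.2752, -109.6402, -131.0149]), array([115.3533,  -1.9887, 134.2627]), array([-13.9326,  25.4473, -82.4904]), array([   6.0525,  143.9774, -102.393 ])]
```

```bash
cat >> kin.py <<'E'
# params: lat,H,L1,e,L2,w(lateral after q4),Lt
def rows(q):
    A=E("Z",q[0]); B=A*E("Y",q[1]); C=A*E("Y",q[1]+q[2]); D=C*E("Z",q[3]); T=D*E("Y",q[4])*E("Z",q[5])*E("Z",np.pi/2)
    M=lambda R,i:R.as_matrix()[:,i]
    return np.stack([M(A,1),M(A,2),M(B,2),M(C,0),M(C,2),M(D,1),M(T,2)],1),T
E
python3 - <<'E'
from kin import *
np.set_printoptions(precision=4,suppress=True)
A=np.vstack([rows(s["joint_positions"])[0] for s in S]); b=np.hstack([s["eef_pos"] for s in S])
W=np.ones(len(b)); W[:3]=.3
for cols in ([0,1,2,4,6],[0,1,2,3,4,6],[5,1,2,4,6],[0,1,2,4,5,6],list(range(7))):
    x,res,rk,sv=np.linalg.lstsq(A[:,cols]*W[:,None],b*W,rcond=None); print(cols,x,"res mm",1e3*(A[:,cols]@x-b),sv[-1])
E
```

```text
[0, 1, 2, 4, 6] [0.0255 0.0849 0.4299 0.6258 0.3035] res mm [ 0.562  -0.675  -2.0647  1.2546 -0.7264  0.4715 -1.3873 -0.7348 -0.2856] 0.11390217373551664
[0, 1, 2, 3, 4, 6] [0.0255 0.1373 0.46   0.0815 0.6204 0.3023] res mm [ 0.2865  0.0958 -0.0957 -0.015  -0.0087 -0.0001  0.0063 -0.0093  0.0087] 0.022665378470386677
[5, 1, 2, 4, 6] [0.0244 0.0788 0.4349 0.6279 0.3018] res mm [ 0.3722 -3.5834 -1.4443 -1.5449 -1.3975  7.267   0.6132 -2.0097 -7.137 ] 0.11391760373002945
[0, 1, 2, 4, 5, 6] [ 0.0256  0.0849  0.4299  0.6258 -0.0001  0.3035] res mm [ 0.5559 -0.667  -2.0668  1.2593 -0.7299  0.4475 -1.3928 -0.7366 -0.2615] 0.11336924679787592
[0, 1, 2, 3, 4, 5, 6] [0.0255 0.1373 0.46   0.0815 0.6204 0.     0.3023] res mm [ 0.2869  0.0952 -0.0955 -0.0153 -0.0084  0.0015  0.0067 -0.0092  0.0071] 0.022663504744707453
```

```bash
cat >> kin.py <<'E'
PAR=np.array([.0255,.1373,.46,.0815,.6204,0,.3023])
LO=np.array([-2.83,-.83,.07,-1.14,.01,-2.97]);HI=np.array([2.83,2.19,2.5,4.28,3,2.97])
def fk(q):
    A,T=rows(q); return A@PAR,T
def ik(p,R,q0):
    f=lambda q:(lambda a:np.r_[(a[0]-p)*10,(R.inv()*a[1]).as_rotvec()])(fk(q))
    r=least_squares(f,np.clip(q0,LO+.01,HI-.01),bounds=(LO,HI),max_nfev=60); return r.x,np.abs(r.fun).max()
def orient(az,dep,sgn,roll=0):
    # tool z: azimuth az, depression dep (deg, may exceed 90); b=up-ish perpendicular = sgn*tool x
    az,dep=np.radians([az,dep]); h=np.array([np.cos(az),np.sin(az),0]);z=np.array([0,0,1.])
    a=np.cos(dep)*h-np.sin(dep)*z; b=np.sin(dep)*h+np.cos(dep)*z
    x=sgn*b; return Ro.from_matrix(np.stack([x,np.cross(a,x),a],1))
E
cat > search.py <<'E'
from kin import *
np.set_printoptions(precision=2,suppress=True)
cup=np.array([.623,.247,.038]); dish=np.array([.634,-.001,0])
qs=[np.array(x) for x in([.3,0,1.7,-.5,1.2,0],[.3,0,1.7,-.5,1.2,1.5],[.3,0,1.7,.5,1.2,-1.5],[.3,0,1.7,1.5,1.2,-1],[.3,.3,1.7,3,1.2,0],[.3,.3,1.7,3,1.2,1.5])]
def path(az,al,sgn):
    m=np.array([np.cos(np.radians(az)),np.sin(np.radians(az)),0])
    P=[]
    P.append((cup,al)); P.append((cup+[0,0,.13],al))
    g=dish-.035*m+[0,0,.158]
    for tau in(0,30,60,90,112): P.append((g,al+tau))
    return P
if __name__=="__main__":
  for az in range(-180,180,30):
    for al in(30,45,60):
      for sgn in(1,-1):
        best=None
        for q0 in qs:
            q=q0;Q=[];ok=True
            for g,dep in path(az,al,sgn):
                R=orient(az,dep,sgn); q,e=ik(g+.019*R.as_matrix()[:,2],R,q); Q.append(q)
                if e>2e-3: ok=False;break
            if ok:
                Q=np.array(Q); mg=min((Q-LO).min(),(HI-Q).min()); jump=np.abs(np.diff(Q,axis=0)).max()
                if best is None or mg-jump*.2>best[0]: best=(mg-jump*.2,mg,jump,Q)
        if best: print(az,al,sgn,"margin %.2f jump %.2f"%best[1:3],best[3][0],best[3][-1],flush=True)
E
timeout 400 python3 search.py
```

```text
-180 30 1 margin 0.37 jump 0.58 [ 0.25  0.82  1.06  0.28  2.27 -1.26] [-0.06 -0.29  2.13  0.12  0.39 -1.72]
-180 30 -1 margin 0.37 jump 0.58 [0.25 0.82 1.06 0.28 2.27 1.88] [-0.06 -0.29  2.13  0.12  0.39  1.42]
-180 45 1 margin 0.05 jump 1.19 [ 0.26  0.68  1.19  0.21  2.04 -1.29] [-0.06 -0.3   2.26  1.26  0.06 -2.86]
-180 45 -1 margin 0.05 jump 1.19 [0.26 0.68 1.19 0.21 2.04 1.85] [-0.06 -0.3   2.26  1.26  0.06  0.28]
-180 60 -1 margin 0.16 jump 2.70 [0.28 0.52 1.33 0.14 1.79 1.85] [-0.07 -0.23  2.34  2.97  0.4  -1.42]
-150 30 1 margin 0.11 jump 0.53 [ 0.39  0.85  1.02 -0.16  2.31 -1.74] [-0.25 -0.2   2.06  0.91  0.77 -2.86]
-150 30 -1 margin 0.44 jump 0.53 [ 0.39  0.85  1.02 -0.16  2.31  1.4 ] [-0.25 -0.2   2.06  0.91  0.77  0.28]
-150 45 -1 margin 0.34 jump 0.70 [ 0.38  0.7   1.16 -0.11  2.07  1.42] [-0.31 -0.19  2.16  1.41  0.76 -0.18]
-150 60 -1 margin 0.27 jump 0.79 [ 0.37  0.54  1.31 -0.08  1.81  1.42] [-0.34 -0.1   2.23  1.86  0.91 -0.61]
-120 30 -1 margin 0.38 jump 0.52 [ 0.52  0.77  1.15 -0.54  2.13  0.98] [-0.34 -0.01  1.88  0.96  1.24 -0.14]
-120 45 -1 margin 0.56 jump 0.5
[... 2245 characters left out ...]
56 [0.09 0.03 2.02 0.92 0.81 0.05] [ 0.22  0.48  1.42 -0.87  2.05  0.67]
60 60 1 margin 0.08 jump 0.53 [0.18 0.05 1.91 0.51 0.89 0.43] [ 0.24  0.58  1.41 -1.06  2.18  0.64]
90 30 1 margin 0.27 jump 0.52 [-0.04  0.31  1.82  1.1   1.33 -0.51] [ 0.25  0.2   1.67 -0.87  1.58  0.38]
90 45 1 margin 0.06 jump 0.52 [ 0.03  0.23  1.8   0.85  1.23 -0.31] [ 0.3   0.28  1.68 -1.08  1.68  0.48]
120 30 1 margin 0.17 jump 0.51 [ 0.01  0.53  1.52  0.87  1.72 -0.67] [ 0.25 -0.01  1.89 -0.97  1.17  0.08]
150 30 1 margin 0.27 jump 0.53 [ 0.12  0.71  1.25  0.62  2.05 -0.9 ] [ 0.14 -0.2   2.06 -0.87  0.69 -0.38]
150 30 -1 margin 0.21 jump 0.53 [0.12 0.71 1.25 0.62 2.05 2.24] [ 0.14 -0.2   2.06 -0.87  0.69  2.76]
```

```bash
cat > plan.py <<'E'
from kin import *
np.set_printoptions(precision=3,suppress=True)
def state():
    s=robot.get_state(); return np.array(s["eef_pos"]),Ro.from_matrix(s["orientation"]),np.array(s["joint_positions"])
def plan(p0,R0,q0,p1,R1,n,c):
    rv=(R0.inv()*R1).as_rotvec(degrees=True)/n; d=(p1-p0)/n; out=[]; R=R0;p=p0.copy();q=q0
    for i in range(n):
        sh=R.inv().apply(d)*1e3; r=[round(float(x),1) for x in rv]+[float(round(x)) for x in sh]+[c]; out.append(r)
        p=p+R.apply(np.array(r[3:6])/1e3); R=R*Ro.from_rotvec(r[:3],degrees=True)
        qn,e=ik(p,R,q); 
        if e>2e-3: print("IK!",i,e)
        if np.abs((qn-q)/.1/np.array([1.89,1.89,2.22,3.14,3.14,3.14])).max()>.7: print("fast",i,(qn-q)/.1)
        q=qn
    print(json.dumps(out).replace(".0,",",").replace(" ","")); print("end",p,q); return p,R,q
E
python3 - <<'E'
from plan import *
p,R,q=state(); T=orient(-90,45,-1)
g=np.array([.623,.247,.038])+.019*T.as_matrix()[:,2]; a=T.as_matrix()[:,2]
print(g, T.as_matrix())
r=plan(p,R,q,g-.13*a,T,11,0)
E
```

```text
[0.623 0.234 0.025] [[-0.     1.     0.   ]
 [ 0.707  0.    -0.707]
 [-0.707 -0.    -0.707]]
[[-0.9,-2.8,-6.7,22,-24,15,0],[-0.9,-2.8,-6.7,25,-22,13,0],[-0.9,-2.8,-6.7,28,-19,12,0],[-0.9,-2.8,-6.7,31,-15,10,0],[-0.9,-2.8,-6.7,33,-12,8,0],[-0.9,-2.8,-6.7,34,-8,7,0],[-0.9,-2.8,-6.7,35,-4,5,0],[-0.9,-2.8,-6.7,36,0,3,0],[-0.9,-2.8,-6.7,35,4,1,0],[-0.9,-2.8,-6.7,35,8,0,0],[-0.9,-2.8,-6.7,33,12,-2,0]]
end [0.622 0.326 0.116] [ 0.682  0.529  1.242 -0.607  1.872  0.646]
```

```bash
python3 -m creep '[[[-1,-3,-7,22,-24,15,0],[-1,-3,-7,25,-22,13,0],[-1,-3,-7,28,-19,12,0],[-1,-3,-7,31,-15,10,0],[-1,-3,-7,33,-12,8,0],[-1,-3,-7,34,-8,7,0],[-1,-3,-7,35,-4,5,0],[-1,-3,-7,36,0,3,0],[-1,-3,-7,35,4,1,0],[-1,-3,-7,35,8,0,0]]]'
python3 log.py
python3 - <<'E'
from plan import *
p,R,q=state(); T=orient(-90,45,-1)
g=np.array([.623,.247,.038])+.019*T.as_matrix()[:,2]; a=T.as_matrix()[:,2]
r=plan(p,R,q,g-.09*a,T,4,0)
plan(*r,g,T,4,0)
E
```

```text
t: 3.1
eef_pos: [0.6034, 0.2928, 0.1293]
orientation: [[0.033, 0.999, -0.03], [0.718, -0.044, -0.695], [-0.696, 0.002, -0.718]]
contact_force: [0.9, -0.5, 0.8]
opening: 0.0931
3.1 q [ 0.655  0.452  1.321 -0.591  1.868  0.67 ] p [0.603 0.293 0.129] F [ 0.909 -0.476  0.794] op 0.09308358903468242
[[ 0.033  0.999 -0.03 ]
 [ 0.718 -0.044 -0.695]
 [-0.696  0.002 -0.718]]
[[-0.4,-0.2,-0.5,8,5,6,0],[-0.4,-0.2,-0.5,8,5,6,0],[-0.4,-0.2,-0.5,8,5,6,0],[-0.4,-0.2,-0.5,8,5,7,0]]
end [0.624 0.298 0.089] [ 0.654  0.514  1.311 -0.613  1.812  0.657]
[[-0,-0,0,0,0,23,0],[-0,-0,0,0,0,23,0],[-0,-0,0,0,0,23,0],[-0,-0,0,0,0,23,0]]
end [0.623 0.233 0.024] [ 0.587  0.497  1.449 -0.63   1.676  0.676]
```

```bash
python3 -m creep '[[[-0.4,-0.2,-0.5,8,5,4,0],[-0.4,-0.2,-0.5,8,5,4,0],[-0.4,-0.2,-0.5,8,5,5,0],[-0.4,-0.2,-0.5,8,5,5,0],[0,0,0,0,0,15,0],[0,0,0,0,0,15,0],[0,0,0,0,0,15,0],[0,0,0,0,0,15,0],[0,0,0,0,0,10,0],[0,0,0,0,0,0,0]]]'
python3 - <<'E'
from plan import *
f=grab("scene","1"); crop(f,330,140,160,150,4,"pics/s1.png")
p,R,q=state(); T=orient(-90,45,-1)
g=np.array([.623,.247,.038])+.019*T.as_matrix()[:,2]
print(R.as_matrix()); plan(p,R,q,g,T,2,0)
E
```

```text
t: 4.1
eef_pos: [0.6251, 0.2419, 0.0364]
orientation: [[-0.002, 1.0, -0.013], [0.71, -0.008, -0.704], [-0.704, -0.01, -0.71]]
contact_force: [-0.6, 0.1, -1.0]
opening: 0.0933
[[-0.001  1.    -0.013]
 [ 0.711 -0.008 -0.704]
 [-0.704 -0.01  -0.71 ]]
[[-0.4,-0.1,0,1,-1,8,0],[-0.4,-0.1,0,1,-1,8,0]]
end [0.623 0.233 0.024] [ 0.588  0.495  1.452 -0.633  1.674  0.678]
```

View pics/s1.png

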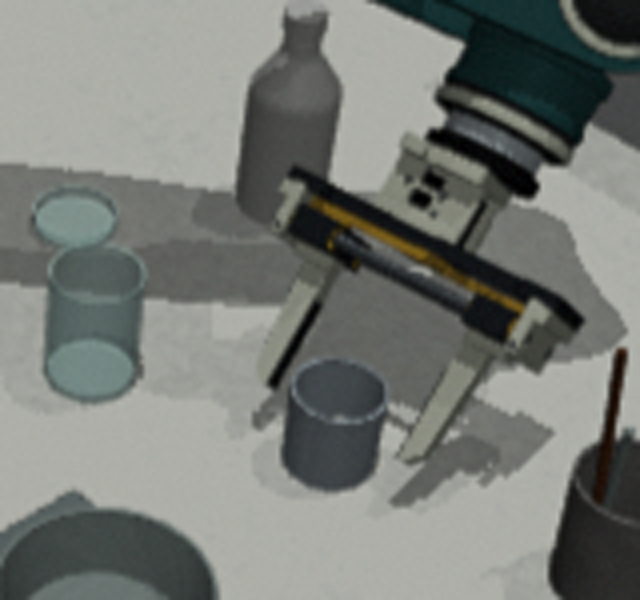

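The crop shows the fingers on either side of the cup, tips at about (272,385) and (405,458) and the cup at (335,425). That is well centred, so I'll go in the last few millimetres and close.

```bash
python3 -m creep '[[[-0.4,-0.1,0,1,-1,9,0],[-0.4,-0.1,0,1,-1,9,0],[0,0,0,0,0,0,0.3],[0,0,0,0,0,0,0.5],[0,0,0,0,0,0,0.7],[0,0,0,0,0,0,1],[0,0,0,0,0,0,1],[0,0,0,0,0,0,1],[0,0,0,0,0,0,1],[0,0,0,0,0,0,1]]]'
python3 - <<'E'
from plan import *
p,R,q=state(); T=orient(-90,45,-1)
print(R.as_matrix()); r=plan(p,R,q,p+[0,0,.135],T,5,1)
a=T.as_matrix()[:,2]
tgt=np.array([.634,.034,.165])+.019*a
plan(*r,tgt,T,8,1)
E
```

```text
t: 5.15
eef_pos: [0.6235, 0.2321, 0.023]
orientation: [[-0.001, 1.0, 0.005], [0.709, 0.004, -0.705], [-0.705, 0.003, -0.709]]
contact_force: [0.3, 0.0, 0.0]
opening: 0.0583
[[-0.001  1.     0.005]
 [ 0.709  0.004 -0.705]
 [-0.705  0.003 -0.709]]
[[0.1,-0,0,-19,0,-19,1],[0.1,-0,0,-19,0,-19,1],[0.1,-0,0,-19,0,-19,1],[0.1,-0,0,-19,0,-19,1],[0.1,-0,0,-19,0,-19,1]]
end [0.623 0.232 0.157] [ 0.586  0.381  1.372 -0.651  1.832  0.559]
[[-0,-0,0,-18,1,19,1],[-0,-0,0,-18,1,19,1],[-0,-0,0,-18,1,19,1],[-0,-0,0,-18,1,19,1],[-0,-0,0,-18,1,19,1],[-0,-0,0,-18,1,19,1],[-0,-0,0,-18,1,19,1],[-0,-0,0,-18,1,19,1]]
end [0.631 0.022 0.151] [ 0.319  0.196  1.609 -0.734  1.625  0.389]
```

```bash
python3 -m creep '[[[0,0,0,-6,0,-6,1],[0,0,0,-12,0,-12,1],[0,0,0,-18,0,-18,1],[0,0,0,-19,0,-19,1],[0,0,0,-19,0,-19,1],[0,0,0,-14,0,-14,1],[0,0,0,-12,0,0,1],[0,0,0,-15,0,15,1],[0,0,0,-18,0,18,1],[0,0,0,-18,0,18,1]]]'
python3 - <<'E'
from plan import *
p,R,q=state(); T=orient(-90,45,-1)
print(p,R.as_matrix()); a=T.as_matrix()[:,2]
tgt=np.array([.634,.034,.165])+.019*a
r=plan(p,R,q,tgt,T,6,1); print(robot.get_state()["opening"],robot.get_state()["contact_force"])
E
```

```text
t: 6.15
eef_pos: [0.6228, 0.1477, 0.1655]
orientation: [[-0.003, 1.0, 0.007], [0.71, 0.007, -0.704], [-0.704, 0.003, -0.71]]
contact_force: [0.7, -0.2, -2.2]
opening: 0.0575
[0.623 0.148 0.166] [[-0.003  1.     0.007]
 [ 0.71   0.007 -0.704]
 [-0.704  0.003 -0.71 ]]
[[0.1,-0,0,-13,2,17,1],[0.1,-0,0,-13,2,17,1],[0.1,-0,0,-13,2,17,1],[0.1,-0,0,-13,2,17,1],[0.1,-0,0,-13,2,17,1],[0.1,-0,0,-13,2,17,1]]
end [0.635 0.02  0.148] [ 0.314  0.205  1.603 -0.734  1.618  0.386]
0.05753327751393626 [ 0.698 -0.202 -2.206]
```

```bash
python3 -m creep '[[[0,0,0,-14,2,18,1],[0,0,0,-14,2,18,1],[0,0,0,-14,2,18,1],[0,0,0,-14,2,17,1],[0,0,0,-11,2,14,1],[0,0,0,-7,1,9,1],[0,0,0,-4,1,5,1],[0,0,0,0,0,0,1],[0,0,0,0,0,0,1],[0,0,0,0,0,0,1]]]'
python3 - <<'E'
from plan import *
f=grab("scene","2"); crop(f,300,170,160,150,4,"pics/s2.png"); f=grab("top","2"); crop(f,270,100,160,140,4,"pics/t2.png")
p,R,q=state(); T=orient(-90,45,-1)
print(p,R.as_matrix(),"grip",p-.019*R.as_matrix()[:,2])
E
```

```text
t: 7.15
eef_pos: [0.6307, 0.0052, 0.1419]
orientation: [[-0.007, 1.0, -0.004], [0.707, 0.002, -0.707], [-0.707, -0.008, -0.707]]
contact_force: [0.2, -0.3, -1.6]
opening: 0.0578
[0.631 0.005 0.142] [[-0.007  1.    -0.004]
 [ 0.707  0.002 -0.707]
 [-0.707 -0.007 -0.707]] grip [0.631 0.019 0.155]
```

View pics/s2.png

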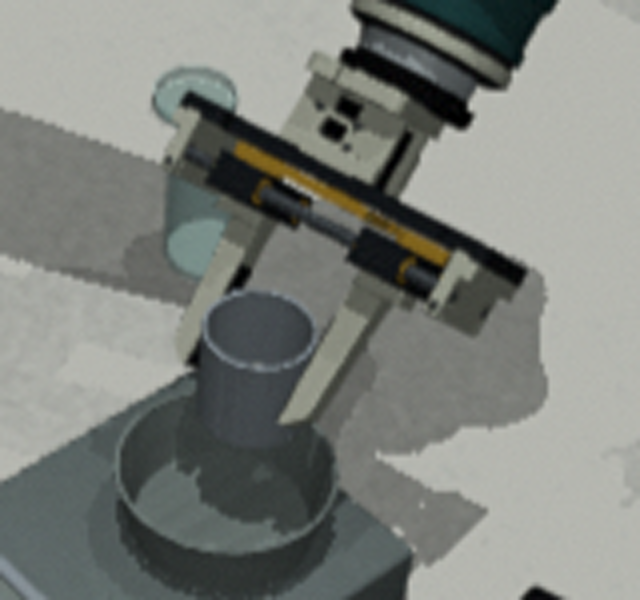

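View pics/t2.png

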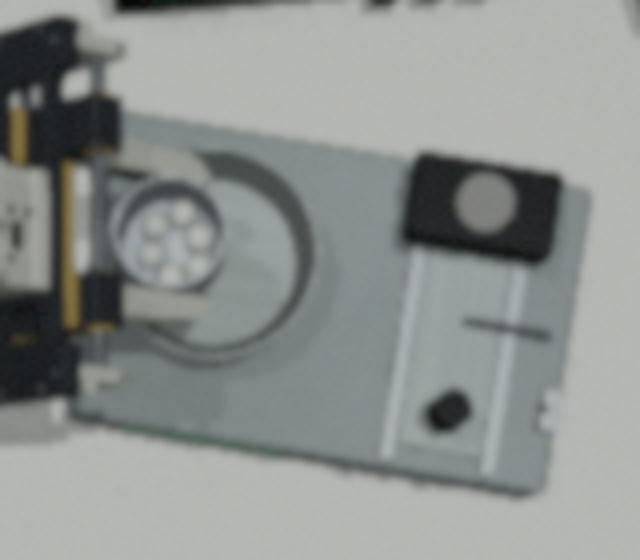

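```bash
python3 -m creep '[[[0,5,0,3,0,-3,1],[0,8,0,4,0,-3,1],[0,8,0,5,0,-3,1],[0,8,0,5,0,-2,1],[0,8,0,6,0,-2,1],[0,8,0,5,0,-1,1],[0,6,0,2,0,0,1],[0,5,0,2,0,0,1],[0,5,0,2,0,0,1],[0,5,0,2,0,0,1]]]'
python3 - <<'E'
from plan import *
f=grab("scene","3"); crop(f,260,170,200,150,4,"pics/s3.png"); 
p,R,q=state(); 
M=R.as_matrix();print(p,M,"grip",p-.019*M[:,2],"dep",np.degrees(np.arctan2(-M[2,2],-M[1,2])),q)
E
```

```text
t: 8.25
eef_pos: [0.6326, 0.0538, 0.1479]
orientation: [[-0.013, 1.0, -0.004], [0.918, 0.014, 0.396], [0.396, 0.001, -0.918]]
contact_force: [-0.0, 0.5, -2.4]
opening: 0.0576
[0.632 0.053 0.147] [[-0.012  1.    -0.005]
 [ 0.916  0.013  0.401]
 [ 0.401  0.    -0.916]] grip [0.632 0.046 0.164] dep 113.66019899748093 [-0.147  0.077  1.642  0.409  1.499 -0.206]
```

View pics/s3.png

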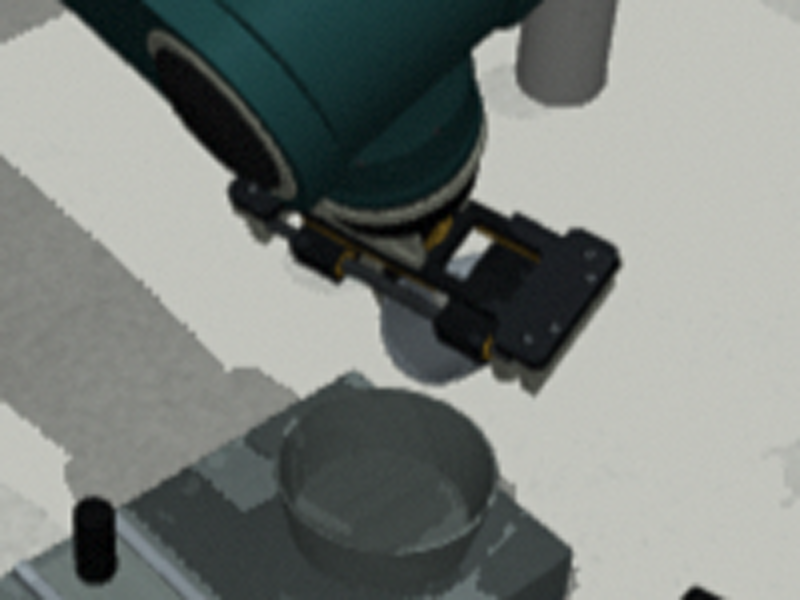

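```bash
python3 -m creep '[[[0,3,0,-1,0,2,1],[0,3,0,-1,0,2,1],[0,3,0,-1,0,2,1],[0,3,0,0,0,2,1],[0,3,0,0,0,1,1],[0,3,0,0,0,1,1],[0,3,0,0,0,1,1],[0,3,0,0,0,1,1],[0,4,0,1,0,0,1],[0,4,0,1,0,0,1]]]'
python3 - <<'E'
from plan import *
f=grab("scene","4"); crop(f,260,170,200,150,4,"pics/s4.png"); 
p,R,q=state(); 
M=R.as_matrix();print(p,M,"grip",p-.019*M[:,2],"dep",np.degrees(np.arctan2(-M[2,2],-M[1,2])),q)
E
```

```text
t: 9.3
eef_pos: [0.6319, 0.0613, 0.1364]
orientation: [[-0.01, 1.0, -0.021], [0.567, 0.023, 0.823], [0.824, -0.003, -0.567]]
contact_force: [0.2, 0.2, -1.8]
opening: 0.0577
[0.631 0.061 0.135] [[-0.008  1.    -0.022]
 [ 0.563  0.022  0.826]
 [ 0.826 -0.006 -0.563]] grip [0.632 0.045 0.146] dep 145.7197625367354 [-0.326  0.231  1.673  0.892  1.656 -0.466]
```

View pics/s4.png

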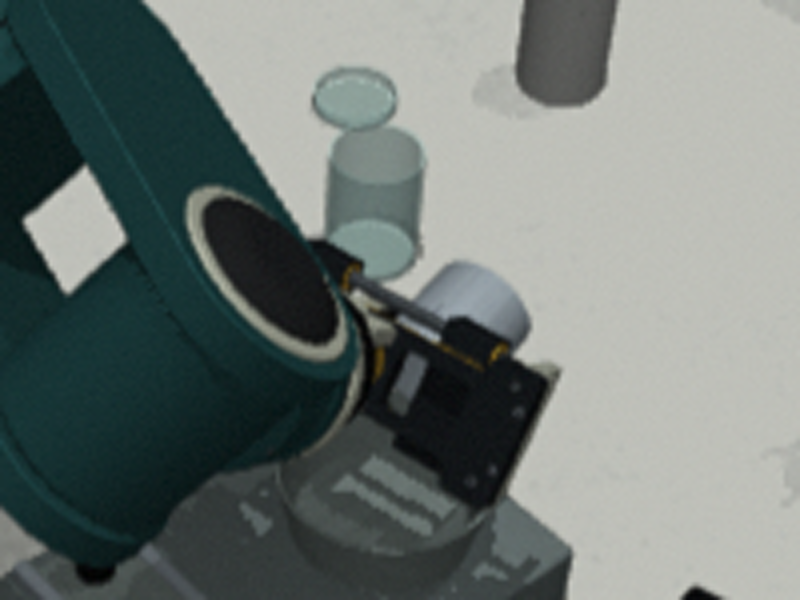

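```bash
python3 -m creep '[[[0,3,0,0,0,-1,1],[0,3,0,0,0,-1,1],[0,3,0,0,0,-1,1],[0,3,0,0,0,-1,1],[0,3,0,0,0,-1,1],[0,2,0,0,0,0,1],[0,0,0,0,0,0,1],[0,0,0,0,0,0,1],[0,0,0,0,0,0,1],[0,0,0,0,0,0,1]]]'
python3 - <<'E'
from plan import *
f=grab("scene","5"); crop(f,260,170,200,150,4,"pics/s5.png");f=grab("top","5"); crop(f,270,100,160,140,4,"pics/t5.png") 
p,R,q=state(); 
M=R.as_matrix();print(p,"grip",p-.019*M[:,2],"dep",np.degrees(np.arctan2(-M[2,2],-M[1,2])),q)
E
```

```text
t: 10.35
eef_pos: [0.6309, 0.0606, 0.1356]
orientation: [[0.002, 0.999, -0.036], [0.311, 0.034, 0.95], [0.95, -0.013, -0.311]]
contact_force: [-0.2, -0.8, -0.3]
opening: 0.0578
[0.631 0.061 0.136] grip [0.632 0.043 0.142] dep 161.8924127319006 [-0.377  0.345  1.671  1.098  1.785 -0.551]
```

View pics/s5.png

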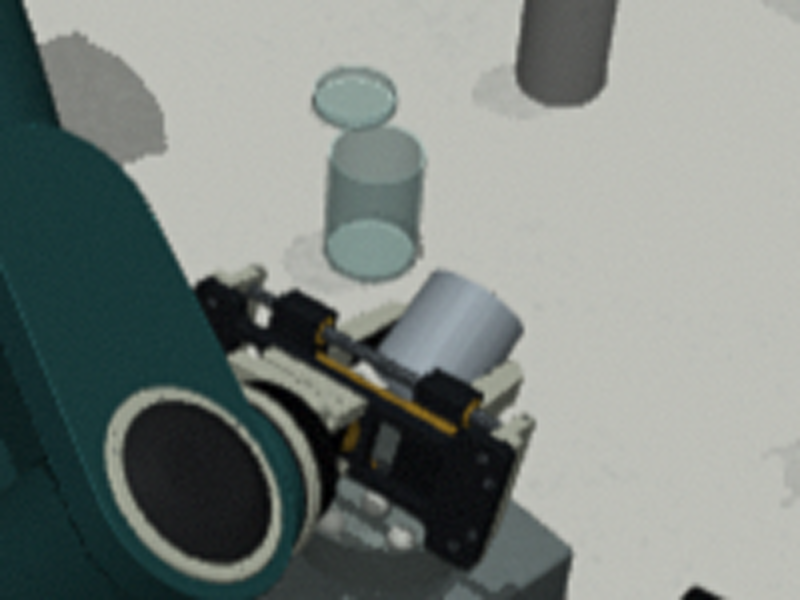

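View pics/t5.png

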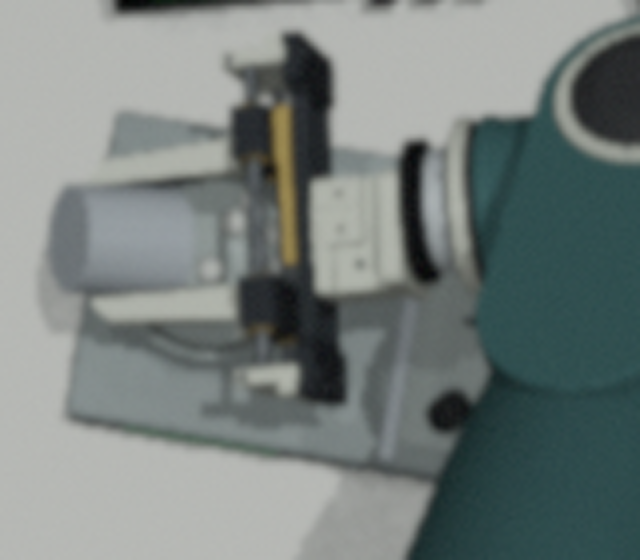

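The scene crop shows balls in the dish at (375,500) and (400,535). The top crop shows them at (237,222) and (211,268), and the cup is tipped past horizontal at about 117 degrees. I'll turn it back upright and count.

```bash
python3 -m creep '[[[0,-4,0,1,0,-1,1],[0,-8,0,-1,0,-1,1],[0,-8,0,-1,0,-1,1],[0,-8,0,-1,0,-1,1],[0,-8,0,-2,0,-2,1],[0,-8,0,-2,0,-2,1],[0,-8,0,-2,0,-2,1],[0,-8,0,-2,0,-2,1],[0,-8,0,-2,0,-2,1],[0,-8,0,-3,0,-2,1]]]'
python3 - <<'E'
from plan import *
p,R,q=state(); 
M=R.as_matrix();print(p,"grip",p-.019*M[:,2],"dep",np.degrees(np.arctan2(-M[2,2],-M[1,2])),q)
T=orient(-90,45,-1); a=T.as_matrix()[:,2]
plan(p,R,q,np.array([.623,.15,.175])+.019*a,T,8,1)
E
```

```text
t: 11.45
eef_pos: [0.6334, 0.0341, 0.1474]
orientation: [[-0.025, 1.0, 0.002], [0.992, 0.025, -0.121], [-0.121, -0.001, -0.993]]
contact_force: [0.7, -0.7, -1.6]
opening: 0.0575
[0.633 0.034 0.147] grip [0.633 0.036 0.166] dep 83.071684194114 [ 0.071  0.062  1.619 -0.121  1.468  0.059]
[[0.1,-4.8,0.2,13,-1,-3,1],[0.1,-4.8,0.2,12,-1,-4,1],[0.1,-4.8,0.2,12,-1,-5,1],[0.1,-4.8,0.2,11,-1,-6,1],[0.1,-4.8,0.2,11,-1,-7,1],[0.1,-4.8,0.2,10,-1,-8,1],[0.1,-4.8,0.2,9,-1,-9,1],[0.1,-4.8,0.2,9,-1,-10,1]]
end [0.624 0.137 0.16 ] [ 0.477  0.279  1.498 -0.695  1.751  0.491]
```

```bash
python3 -m creep '[[[0.1,-4.8,0.2,12,-1,-3,1],[0.1,-4.8,0.2,12,-1,-4,1],[0.1,-4.8,0.2,12,-1,-5,1],[0.1,-4.8,0.2,12,-1,-6,1],[0.1,-4.8,0.2,11,-1,-7,1],[0.1,-4.8,0.2,10,-1,-8,1],[0.1,-4.8,0.2,9,-1,-9,1],[0.1,-4.8,0.2,9,-1,-10,1],[0,0,0,10,0,-10,1],[0,0,0,0,0,0,1]]]'
python3 - <<'E'
from plan import *
f=grab("scene","6"); crop(f,300,170,160,150,4,"pics/s6.png");f=grab("top","6"); crop(f,230,110,160,140,4,"pics/t6.png") 
p,R,q=state(); 
M=R.as_matrix();print(p,"grip",p-.019*M[:,2],"dep",np.degrees(np.arctan2(-M[2,2],-M[1,2])),q)
T=orient(-90,45,-1); a=T.as_matrix()[:,2]
r=plan(p,R,q,np.array([.623,.247,.062])+.019*a,T,8,1)
E
```

```text
t: 12.45
eef_pos: [0.6237, 0.1598, 0.1635]
orientation: [[0.01, 1.0, 0.006], [0.683, -0.003, -0.73], [-0.73, 0.012, -0.683]]
contact_force: [-0.2, -0.0, -1.3]
opening: 0.0576
[0.624 0.158 0.164] grip [0.624 0.172 0.177] dep 43.09201285402022 [ 0.512  0.303  1.473 -0.712  1.779  0.52 ]
[[0,0.2,-0.1,17,0,3,1],[0,0.2,-0.1,17,0,3,1],[0,0.2,-0.1,17,0,3,1],[0,0.2,-0.1,17,0,3,1],[0,0.2,-0.1,17,0,3,1],[0,0.2,-0.1,17,0,3,1],[0,0.2,-0.1,17,0,3,1],[0,0.2,-0.1,17,0,3,1]]
end [0.625 0.235 0.049] [ 0.592  0.475  1.437 -0.641  1.705  0.658]
```

View pics/s6.png

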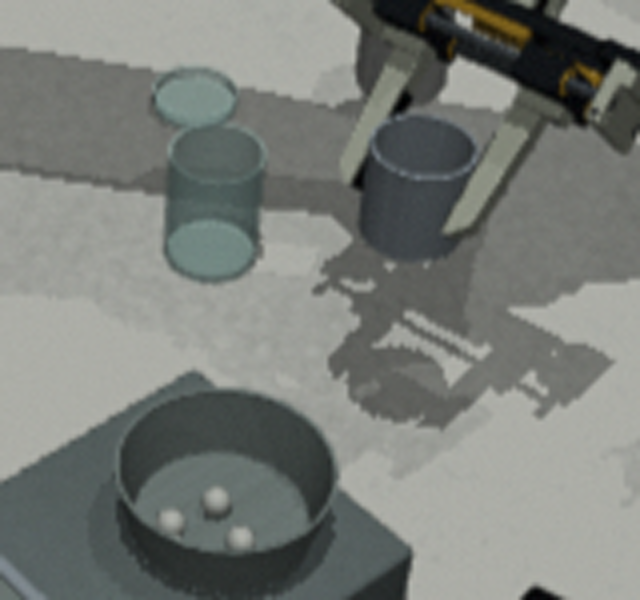

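View pics/t6.png

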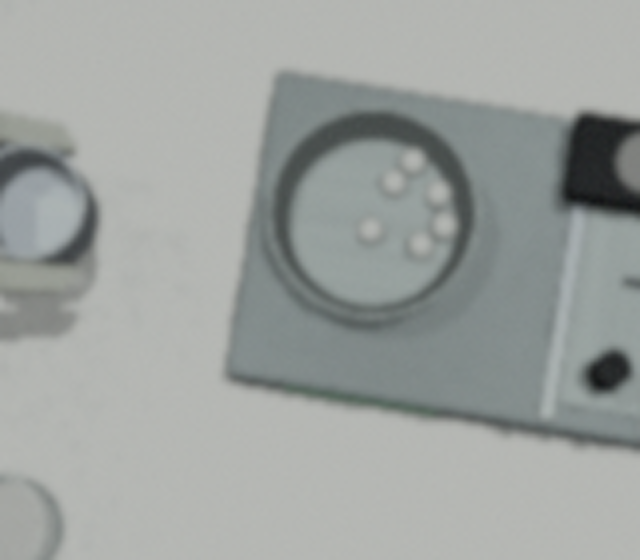

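The top view shows all six balls in the dish, and the cup at (40,213) looks empty. Next I'll set the cup down.

```bash
python3 -m creep '[[[0,0.2,-0.1,10,0,3,1],[0,0.3,-0.1,17,0,3,1],[0,0.3,-0.1,17,0,3,1],[0,0.3,-0.1,17,0,3,1],[0,0.3,-0.1,17,0,3,1],[0,0.3,-0.1,17,0,3,1],[0,0.2,-0.1,17,0,3,1],[0,0.2,-0.1,15,0,3,1],[0,0,0,8,0,2,1],[0,0,0,0,0,0,1]]]'
python3 - <<'E'
from plan import *
p,R,q=state(); print(p,R.as_matrix())
T=orient(-90,45.1,-1)
plan(p,R,q,np.array([.6235,.2325,.0235]),T,6,1)
E
```

```text
t: 13.55
eef_pos: [0.6246, 0.2379, 0.0383]
orientation: [[-0.002, 1.0, 0.003], [0.714, 0.003, -0.7], [-0.7, 0.001, -0.714]]
contact_force: [-0.2, 0.1, -1.1]
opening: 0.0578
[0.625 0.238 0.038] [[-0.002  1.     0.003]
 [ 0.714  0.003 -0.7  ]
 [-0.7    0.001 -0.714]]
[[0,-0.1,0,1,0,2,1],[0,-0.1,0,1,0,2,1],[0,-0.1,0,1,0,2,1],[0,-0.1,0,1,0,2,1],[0,-0.1,0,1,0,2,1],[0,-0.1,0,1,0,2,1]]
end [0.625 0.234 0.026] [ 0.589  0.498  1.447 -0.635  1.677  0.676]
```

```bash
python3 -m creep '[[[0,-0.1,0,2,0,2,1],[0,-0.1,0,2,0,2,1],[0,-0.1,0,2,0,2,1],[0,-0.1,0,1,0,1,1],[0,-0.1,0,1,0,1,1],[0,0,0,0,0,0,1],[0,0,0,0,0,0,1],[0,0,0,0,0,0,1],[0,0,0,0,0,0,1],[0,0,0,0,0,0,1]]]'
```

```text
t: 14.55
eef_pos: [0.6256, 0.2375, 0.0286]
orientation: [[0.001, 1.0, 0.004], [0.708, 0.002, -0.706], [-0.706, 0.004, -0.708]]
contact_force: [0.1, -0.6, -1.8]
opening: 0.0579
```

```bash
python3 -m creep '[[[0,0,0,1,0,1,1],[0,0,0,1,0,1,1],[0,0,0,1,0,1,1],[0,0,0,0,0,0,1],[0,0,0,0,0,0,1],[0,0,0,0,0,0,1],[0,0,0,0,0,0,1],[0,0,0,0,0,0,1],[0,0,0,0,0,0,1],[0,0,0,0,0,0,1]]]'
```

```text
t: 15.55
eef_pos: [0.6257, 0.2375, 0.024]
orientation: [[0.001, 1.0, 0.004], [0.708, 0.002, -0.706], [-0.706, 0.004, -0.708]]
contact_force: [0.2, -0.2, -1.9]
opening: 0.0576
```

```bash
python3 -m creep '[[[0,0,0,0.7,0,0.7,1],[0,0,0,0,0,0,1],[0,0,0,0,0,0,1],[0,0,0,0.6,0,0.6,1],[0,0,0,0,0,0,1],[0,0,0,0,0,0,1],[0,0,0,0,0,0,1],[0,0,0,0,0,0,1],[0,0,0,0,0,0,1],[0,0,0,0,0,0,1]]]'
```

```text
t: 16.55
eef_pos: [0.6259, 0.2375, 0.023]
orientation: [[0.002, 1.0, 0.005], [0.708, 0.002, -0.706], [-0.706, 0.005, -0.708]]
contact_force: [-0.4, 0.2, -0.1]
opening: 0.0575
```

The force went from -1.9 N to -0.1 N, so the cup is standing on the bench. I'll open, then back off along the tool axis.

```bash
python3 -m creep '[[[0,0,0,0,0,0,0.3],[0,0,0,0,0,0,0.2],[0,0,0,0,0,0,0],[0,0,0,0,0,0,0],[0,0,0,0,0,0,0],[0,0,0,0,0,-8,0],[0,0,0,0,0,-20,0],[0,0,0,0,0,-30,0],[0,0,0,0,0,-35,0],[0,0,0,0,0,-35,0]]]'
python3 - <<'E'
from plan import *
f=grab("scene","7"); crop(f,300,170,160,150,4,"pics/s7.png");f=grab("top","7"); crop(f,190,110,240,140,3,"pics/t7.png")
p,R,q=state(); print(p,R.as_matrix(),q)
E
```

```text
t: 17.55
eef_pos: [0.6241, 0.3309, 0.1172]
orientation: [[0.001, 1.0, 0.0], [0.707, -0.001, -0.708], [-0.708, 0.001, -0.707]]
contact_force: [-0.3, 0.1, -0.0]
opening: 0.0929
[0.625 0.333 0.12 ] [[ 0.002  1.     0.005]
 [ 0.709  0.002 -0.705]
 [-0.705  0.005 -0.709]] [ 0.689  0.537  1.225 -0.611  1.877  0.652]
```

View pics/s7.png

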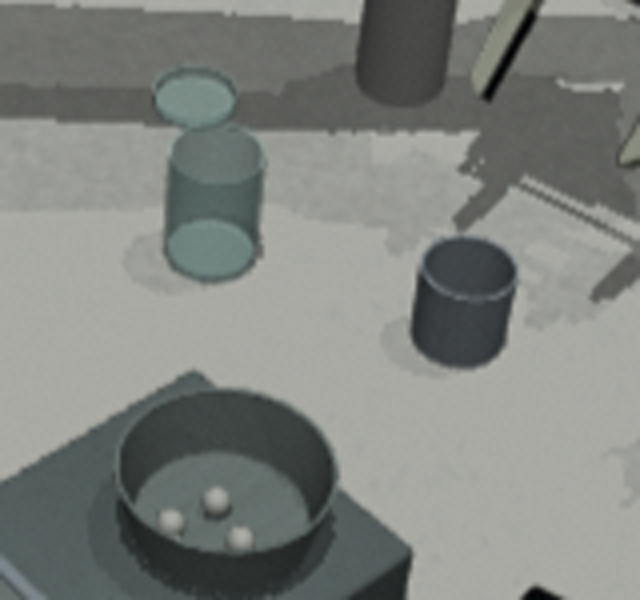

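View pics/t7.png

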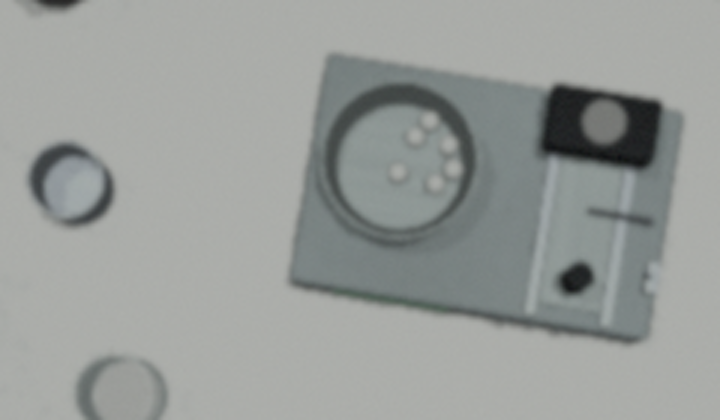

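The cup stands upright and empty at top-crop pixel (71,184), and six balls are in the dish. Now for the knob.

```bash
cat >> plan.py <<'E'
def knobR(yaw):
    y=np.radians(yaw); Y=np.array([np.cos(y),np.sin(y),0]); Z=np.array([0,0,-1.]); return Ro.from_matrix(np.stack([np.cross(Y,Z),Y,Z],1))
E
python3 - <<'E'
from plan import *
from scipy.spatial.transform import Slerp
p,R,q=state(); T=knobR(-9.8)
Rm=Slerp([0,1],Ro.concatenate([R,T]))(.3)
r=plan(p,R,q,np.array([.605,.24,.205]),Rm,4,0)
plan(*r,np.array([.5445,-.132,.18]),T,10,0)
E
```

```text
[[0.3,3.4,0.7,-32,-5,1,0],[0.3,3.4,0.7,-32,-5,0,0],[0.3,3.4,0.7,-32,-4,-2,0],[0.3,3.4,0.7,-31,-4,-4,0]]
end [0.604 0.239 0.205] [ 0.542  0.242  1.392 -0.467  1.794  0.559]
[[0.3,3.1,0.6,-31,-4,21,0],[0.3,3.1,0.6,-32,-4,20,0],[0.3,3.1,0.6,-33,-3,18,0],[0.3,3.1,0.6,-34,-3,16,0],[0.3,3.1,0.6,-35,-2,14,0],[0.3,3.1,0.6,-35,-2,12,0],[0.3,3.1,0.6,-36,-2,11,0],[0.3,3.1,0.6,-37,-1,9,0],[0.3,3.1,0.6,-37,-1,7,0],[0.3,3.1,0.6,-37,0,5,0]]
end [ 0.545 -0.132  0.18 ] [-0.282 -0.12   1.739 -0.002  1.525 -0.119]
```

```bash
python3 -m creep '[[[0.3,3.4,0.7,-32,-5,1,0],[0.3,3.4,0.7,-32,-5,0,0],[0.3,3.4,0.7,-32,-4,-2,0],[0.3,3.4,0.7,-31,-4,-4,0],[0.3,3.1,0.6,-31,-4,21,0],[0.3,3.1,0.6,-32,-4,20,0],[0.3,3.1,0.6,-33,-3,18,0],[0.3,3.1,0.6,-34,-3,16,0],[0.3,3.1,0.6,-35,-2,14,0],[0.3,3.1,0.6,-35,-2,12,0]]]'
python3 - <<'E'
from plan import *
p,R,q=state(); T=knobR(-9.8); print(p)
plan(p,R,q,np.array([.5445,-.132,.17]),T,6,0)
E
```

```text
t: 18.65
eef_pos: [0.5667, 0.0159, 0.1946]
orientation: [[0.112, 0.994, -0.004], [0.974, -0.111, -0.196], [-0.196, 0.018, -0.981]]
contact_force: [1.5, -0.5, -0.1]
opening: 0.0928
[0.567 0.016 0.195]
[[0.2,1.9,0.6,-24,-1,9,0],[0.2,1.9,0.6,-24,-1,8,0],[0.2,1.9,0.6,-24,0,7,0],[0.2,1.9,0.6,-24,0,7,0],[0.2,1.9,0.6,-25,0,6,0],[0.2,1.9,0.6,-25,0,5,0]]
end [ 0.544 -0.133  0.169] [-0.286 -0.119  1.756  0.003  1.502 -0.111]
```

```bash
python3 -m creep '[[[0.2,1.9,0.6,-26,-1,8,0],[0.2,1.9,0.6,-26,-1,8,0],[0.2,1.9,0.6,-26,0,7,0],[0.2,1.9,0.6,-26,0,7,0],[0.2,1.9,0.6,-24,0,6,0],[0.2,1.9,0.6,-15,0,5,0],[0,0,0,-6,0,0,0],[0,0,0,0,0,0,0],[0,0,0,0,0,0,0],[0,0,0,0,0,0,0]]]'
python3 - <<'E'
from plan import *
f=grab("scene","8"); crop(f,220,230,200,150,4,"pics/s8.png")
p,R,q=state(); T=knobR(-9.8); print(p,R.as_matrix())
r=plan(p,R,q,np.array([.5445,-.132,.14]),T,4,0)
plan(*r,np.array([.5445,-.132,.070]),T,5,0)
E
```

```text
t: 19.65
eef_pos: [0.5416, -0.1428, 0.1758]
orientation: [[0.178, 0.984, 0.011], [0.984, -0.179, 0.01], [0.011, 0.009, -1.0]]
contact_force: [-0.4, -0.4, -0.9]
opening: 0.093
[ 0.542 -0.143  0.176] [[ 0.178  0.984  0.011]
 [ 0.984 -0.178  0.01 ]
 [ 0.011  0.009 -1.   ]]
[[0.1,-0.2,-0.1,3,0,9,0],[0.1,-0.2,-0.1,3,0,9,0],[0.1,-0.2,-0.1,3,0,9,0],[0.1,-0.2,-0.1,3,0,9,0]]
end [ 0.544 -0.131  0.14 ] [-0.28  -0.106  1.792 -0.002  1.453 -0.108]
[[0,0,-0,0,0,14,0],[0,0,-0,0,0,14,0],[0,0,-0,0,0,14,0],[0,0,-0,0,0,14,0],[0,0,-0,0,0,14,0]]
end [ 0.544 -0.131  0.07 ] [-0.28  -0.056  1.863 -0.002  1.332 -0.108]
```

View pics/s8.png

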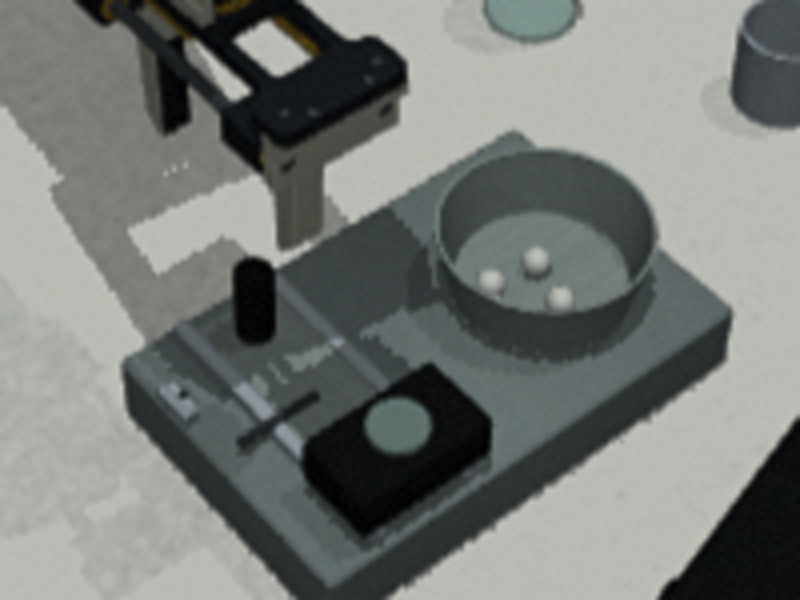

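The fingers are above the knob at (255,300) in the crop, about 11 mm too far right. I'll shift, then descend.

```bash
python3 -m creep '[[[0.1,-0.2,-0.1,3,0,9,0],[0.1,-0.2,-0.1,3,0,9,0],[0.1,-0.2,-0.1,3,0,9,0],[0.1,-0.2,-0.1,2,0,9,0],[0,0,0,0,0,0,0],[0,0,0,0,0,14,0],[0,0,0,0,0,14,0],[0,0,0,0,0,14,0],[0,0,0,0,0,12,0],[0,0,0,0,0,0,0]]]'
python3 - <<'E'
from plan import *
f=grab("scene","9"); crop(f,220,230,200,150,4,"pics/s9.png")
p,R,q=state(); T=knobR(-9.8); print(p,R.as_matrix())
plan(p,R,q,np.array([.5445,-.132,.070]),T,2,0)
E
```

```text
t: 20.7
eef_pos: [0.5434, -0.1289, 0.0761]
orientation: [[0.168, 0.986, -0.002], [0.986, -0.168, -0.004], [-0.004, -0.001, -1.0]]
contact_force: [0.2, -0.1, 0.3]
opening: 0.0934
[ 0.544 -0.129  0.077] [[ 0.168  0.986 -0.001]
 [ 0.986 -0.168 -0.004]
 [-0.004 -0.    -1.   ]]
[[-0,0.1,0.1,-1,1,4,0],[-0,0.1,0.1,-1,1,4,0]]
end [ 0.545 -0.131  0.069] [-0.281 -0.051  1.859 -0.001  1.333 -0.109]
```

View pics/s9.png

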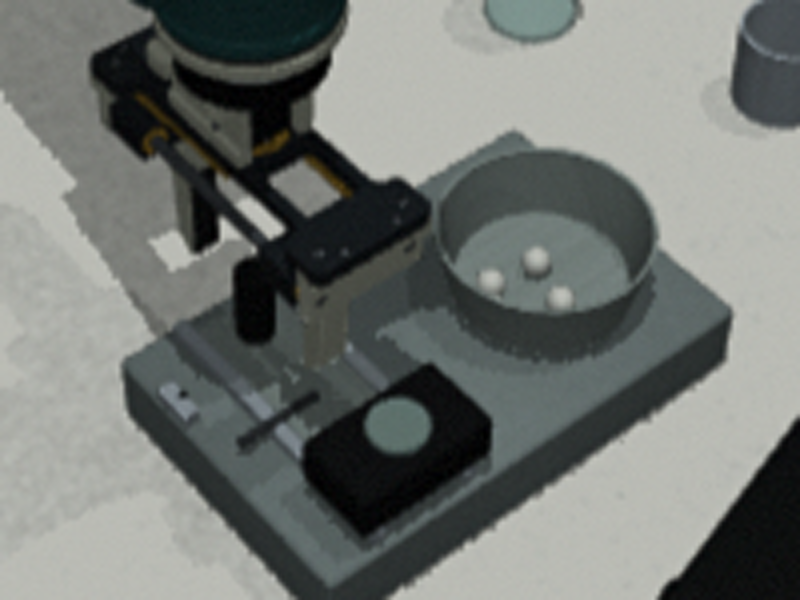

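The finger tips are at about (203,245) and (322,355), with the knob at (255,300) between them. I'll close.

```bash
python3 -m creep '[[[0,0,0,-2,0,4,0],[0,0,0,0,0,2,0.3],[0,0,0,0,0,0,0.6],[0,0,0,0,0,0,0.7],[0,0,0,0,0,0,0.75],[0,0,0,0,0,0,1],[0,0,0,0,0,0,1],[0,0,0,0,0,0,1],[0,0,0,0,0,0,1],[0,0,0,0,0,0,1]]]'
python3 - <<'E'
from plan import *
f=grab("scene","10"); crop(f,240,300,90,70,8,"pics/s10.png")
p,R,q=state(); print(p,R.as_matrix(),robot.get_state()["contact_force"])
E
```

```text
t: 21.75
eef_pos: [0.5446, -0.1316, 0.0731]
orientation: [[0.168, 0.986, 0.003], [0.986, -0.168, -0.005], [-0.005, 0.004, -1.0]]
contact_force: [-0.2, -0.3, 0.4]
opening: 0.0256
[ 0.545 -0.132  0.073] [[ 0.168  0.986  0.003]
 [ 0.986 -0.168 -0.005]
 [-0.005  0.004 -1.   ]] [ 1.432  0.132 -0.618]
```

View pics/s10.png

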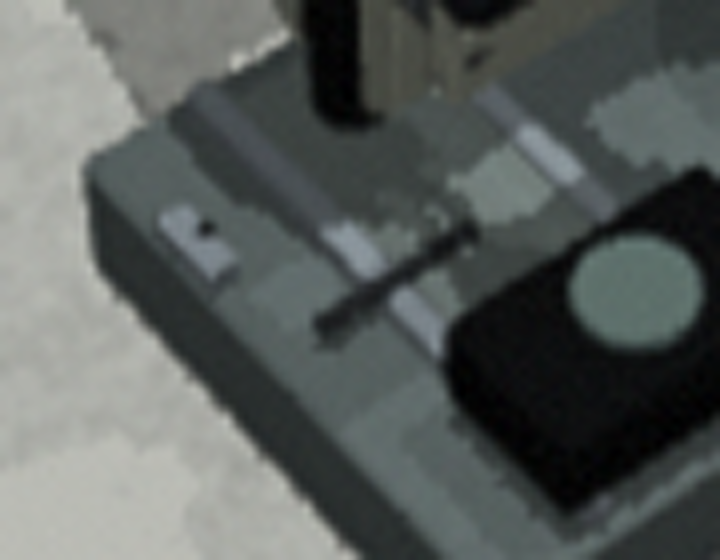

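```bash
python3 -m creep '[[[0,0,0,0,0,0,1],[0,0,0,0,0,0,1],[0,0,0,0,-4,0,1],[0,0,0,0,-5,0,1],[0,0,0,0,-5,0,1],[0,0,0,0,-5,0,1],[0,0,0,0,-5,0,1],[0,0,0,0,-5,0,1],[0,0,0,0,-3,0,1],[0,0,0,0,0,0,1]]]'
python3 - <<'E'
from plan import *
np.set_printoptions(precision=4,suppress=True)
f=grab("scene","11"); crop(f,240,300,90,70,8,"pics/s11.png"); f=grab("top","11"); crop(f,340,140,90,80,8,"pics/t11.png")
p,R,q=state(); print(p,R.as_matrix(),robot.get_state()["contact_force"],robot.get_state()["opening"])
E
```

```text
t: 22.8
eef_pos: [0.5117, -0.1258, 0.0731]
orientation: [[0.168, 0.986, 0.009], [0.986, -0.168, -0.006], [-0.004, 0.01, -1.0]]
contact_force: [7.1, -1.4, -5.2]
opening: 0.0212
[ 0.5119 -0.1258  0.073 ] [[ 0.1679  0.9858  0.0087]
 [ 0.9858 -0.1679 -0.0059]
 [-0.0044  0.0096 -0.9999]] [ 7.8247 -1.0635 -2.9999] 0.02190349015474764
```

View pics/s11.png

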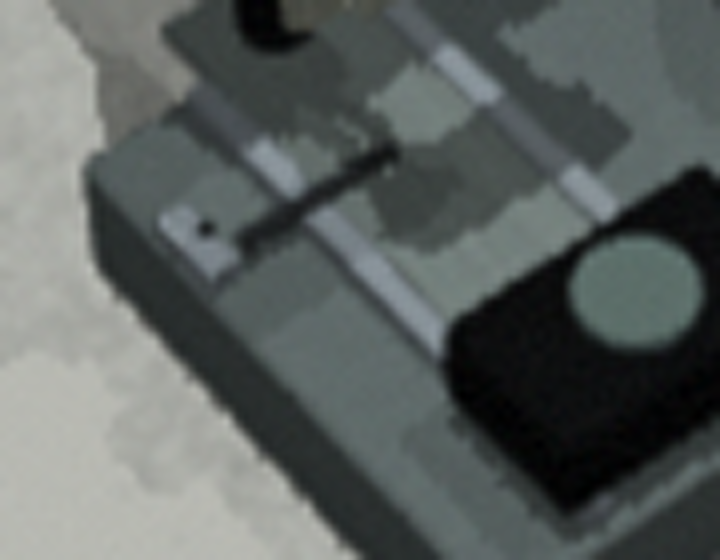

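View pics/t11.png

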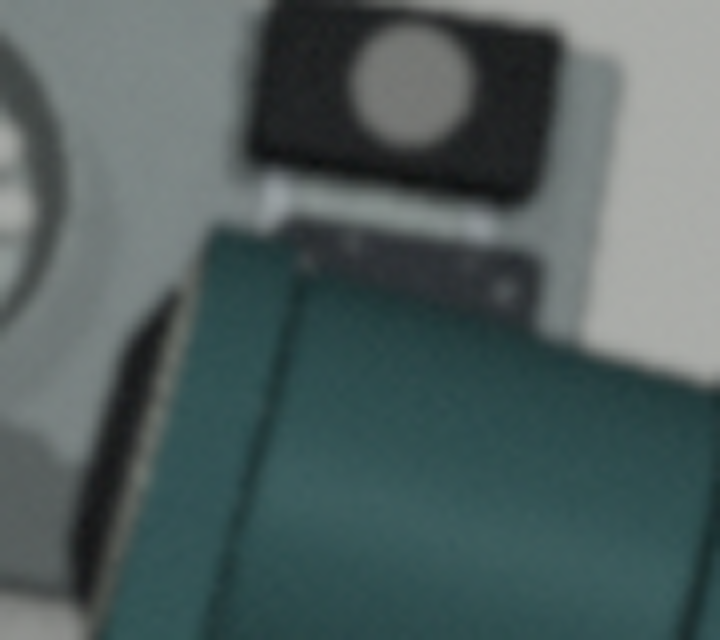

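In the scene crop the pointer tip is now at (243,245) and the mark's dark line at (206,228), so there is still some way to go. The arm hides both in the top view. I'll measure them to subpixel accuracy along the meter's x axis.

```bash
cat > meas.py <<'E'
from h import *
np.set_printoptions(precision=1,suppress=True,linewidth=200)
yaw=np.radians(-9.8); mx=np.array([np.cos(yaw),np.sin(yaw),0]); my=np.array([-np.sin(yaw),np.cos(yaw),0]); O=np.array([.5445,-.132,0])
def prof(f,ys,xs,z):
    im=cv2.cvtColor(f["pixels"],cv2.COLOR_RGB2GRAY).astype(np.float32); out=[]
    for y in ys:
        uv=np.array([proj(f,O+mx*x+my*y+[0,0,z]) for x in xs],np.float32)
        out.append(cv2.remap(im,uv[:,0],uv[:,1],cv2.INTER_LINEAR).ravel())
    return np.array(out)
def dark(pr,xs,w=None):
    r=[]
    for p in pr:
        b=np.median(p); d=np.clip(b-p-8,0,None); i=d.argmax(); m=np.abs(np.arange(len(d))-i)<=5; d=d*m; r.append((d*xs).sum()/d.sum()*1e3 if d.sum()>0 else np.nan)
    return np.array(r)
E
python3 - <<'E'
from meas import *
xs=np.arange(.03,.08,.001); xm=np.arange(0,.028,.001)
yp=[-.052,-.050,-.047,-.044,-.040]; ym=[-.068,-.066,-.064,-.062,-.060,-.058,-.056]
for n,tag in(("top","0"),("top","7"),("scene","0"),("scene","10")):
    f=load(n,tag); print(n,tag,"ptr",dark(prof(f,yp,xs,.060),xs))
    pm=prof(f,ym,xm,.060); print("mark",dark(pm,xm)); print(pm.astype(int))
f=load("scene","11"); x2=np.arange(0,.045,.001); print("ptr now",dark(prof(f,yp,x2,.060),x2)); print(prof(f,yp,x2,.06).astype(int)); print(prof(f,ym,xm,.06).astype(int))
E
```

```text
top 0 ptr [54.6 54.6 54.7 54.9 55. ]
mark [ nan  nan 26.3  0.6  0.6  0.6 13.6]
[[157 157 157 158 158 158 158 157 156 156 156 156 156 157 157 158 158 157 157 156 156 156 155 154 154 154 154 155]
 [151 152 153 153 154 155 154 154 154 153 152 153 154 154 154 155 155 156 156 156 154 153 152 150 148 148 147 147]
 [138 140 143 146 149 152 152 152 152 151 151 151 151 151 152 152 153 153 153 153 153 152 149 147 144 141 137 135]
 [124 130 136 141 146 150 151 152 152 151 150 149 148 148 147 148 150 151 152 152 152 151 149 147 142 137 132 128]
 [118 125 132 139 145 148 151 152 151 151 148 145 143 140 140 142 144 147 150 151 152 151 150 147 142 136 130 124]
 [116 121 127 135 142 145 148 149 148 145 140 135 130 126 127 130 134 138 144 146 149 148 146 143 138 133 128 123]
 [113 115 120 125 130 133 137 136 134 130 126 121 113 108 110 112 118 125 130 134 137 136 136 133 130 127 124 121]]
top 7 ptr [54.6 54.6 54.7 54.9 55. ]
mark [ nan  nan 26.3  0.7  0.7  0.5 13.6]
[[167 168 168 169 168 168 168 168 167 168 168 167 167 167 167 168 169 169 169 168 168 167 166 165 165 164 164 165]
 [160 161 163 165 165
[... 3501 characters left out ...]
  70  67]
 [ 88  87  86  84  84  95 104 105 100 101 103  98  95  96  96  89  88  90  89  88  90  90  88  90  90  86  86  85]
 [ 88  88  97 110 129 134 131 131 132 131 133 136 132 127 125 122 120 120 121 120 119 119 120 119 120 117 110  94]
 [ 92  98 106 115 122 128 131 131 132 133 133 131 129 124 122 123 127 127 127 128 128 128 128 128 125 119 108  91]
 [ 93  97 104 112 122 127 128 128 128 129 124 115 109 104  96  97 105 121 127 128 128 128 129 130 128 117 104  90]
 [ 91  97 103 112 118 125 129 128 125 124 116  94  68  53  54  68  82 100 114 124 124 124 124 122 119 114 104  91]
 [ 92  96 101 104 106 110 111 110 108 103  92  75  64  54  48  65  81  92 102 106 107 106 105 103 103  97  87  76]]
```

```bash
python3 -m creep '[[[0,0,0,0,-3,0,1],[0,0,0,0,-3,0,1],[0,0,0,0,-1.5,0,1],[0,0,0,0,0,0,1],[0,0,0,0,0,0,1],[0,0,0,0,0,0,1],[0,0,0,0,0,0,1],[0,0,0,0,0,0,1],[0,0,0,0,0,0,1],[0,0,0,0,0,0,1]]]'
python3 - <<'E'
from meas import *
f=grab("scene","12"); crop(f,255,315,45,35,16,"pics/s12.png")
s=robot.get_state(); print(np.round(s["eef_pos"],4),s["contact_force"],s["opening"], "pull from grasp mm", 1e3*(O+[0,0,0]-np.array(s["eef_pos"]))@mx)
xs=np.arange(.04,.07,.001); print("top0"); print(prof(load("top","0"),[-.050,-.047,-.044],xs,.061).astype(int))
print("scene0");print(prof(load("scene","0"),[-.050,-.047,-.044],xs,.061).astype(int))
x2=np.arange(0,.03,.001);print("now");print(prof(f,[-.056,-.052,-.050,-.047,-.044],x2,.061).astype(int))
E
```

```text
t: 23.9
eef_pos: [0.5037, -0.1244, 0.073]
orientation: [[0.168, 0.986, 0.017], [0.986, -0.168, -0.008], [-0.005, 0.018, -1.0]]
contact_force: [8.6, -1.4, -3.3]
opening: 0.0217
[ 0.5 -0.1  0.1] [ 8.2 -1.3 -3. ] 0.021567390775739322 pull from grasp mm 41.47882269081644
top0
[[120 120 119 119 119 118 117 116 113 109 103  97  90  83  80  81  83  90  97 103 109 114 116 118 118 118 119 119 119 119 119]
 [120 120 119 119 119 119 119 115 112 107 101  94  85  78  75  74  78  85  93 101 109 113 116 118 118 119 119 119 119 119 119]
 [119 119 119 120 120 119 118 117 116 110 103  96  89  82  78  76  80  85  93 101 107 112 116 117 118 119 119 119 119 119 119]]
scene0
[[92 92 92 92 92 92 93 93 92 93 92 90 86 76 62 47 38 34 30 30 35 41 48 54 62 73 82 89 92 92 93]
 [93 93 92 92 92 92 92 93 93 93 93 93 88 78 65 52 41 34 30 31 33 39 46 55 64 77 87 91 92 93 93]
 [93 92 92 92 93 93 94 94 93 93 92 89 81 70 57 47 39 34 35 38 43 47 52 59 68 77 85 91 92 93 93]]
now
[[102 102 102 104 105 105 108 107 107 105  97  82  70  57  47  44  59  72  83  83  84  81  85  91  95  98  97  95  93  90]
 [101 101 102 103 104 104 103 102 103 101  92  78  62  51  43  37  35  35  37  41  46  50  55  61  70  80  87  90  91  90]
 [103 103 102 102 102 102 102 102 101  98  92  79  62  45  38  35  32  32  36  42  49  53  58  63  73  82  89  91  90  90]
 [103 103 103 102 103 103 103 103 103 102  93  82  67  53  42  34  30  33  37  44  50  56  63  72  80  86  88  89  89  89]
 [103 103 101 100 101 102 102 103 103  97  87  75  60  49  39  33  33  35  37  43  50  58  68  76  84  90  91  91  91  91]]
```

View pics/s12.png

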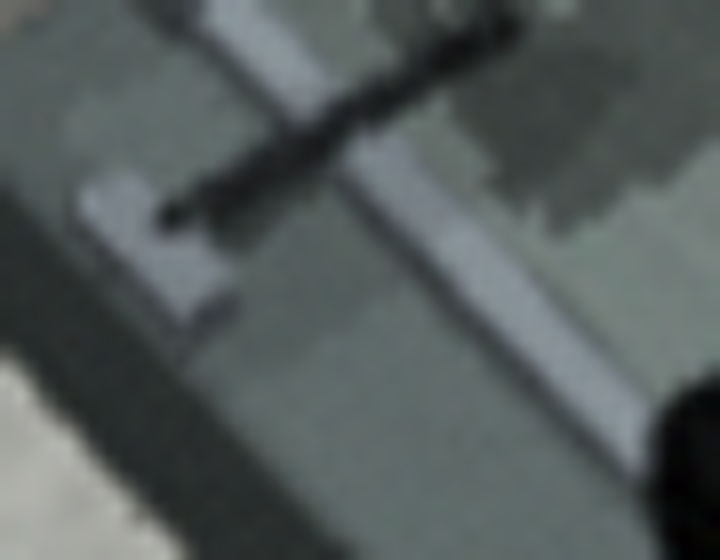

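The crop shows the pointer bar running straight into the mark's dark line at (170,217). The estimates agree to within about 1 mm: the distance from the top view is 41.0 mm, the TCP travel 41.4 mm and the pointer travel in the scene view about 42 mm. One overall look before handing in.

```bash
python3 - <<'E'
from h import *
f=grab("scene","13"); crop(f,120,120,340,320,1.8,"pics/s13.png")
a=load("scene","12"); s=robot.get_state(); print(np.round(s["eef_pos"],4),s["opening"],np.round(s["contact_force"],1),s["t"])
E
```

```text
[ 0.5037 -0.1244  0.073 ] 0.021305645562919983 [ 8.4 -1.  -3.5] 24.0
```

View pics/s13.png

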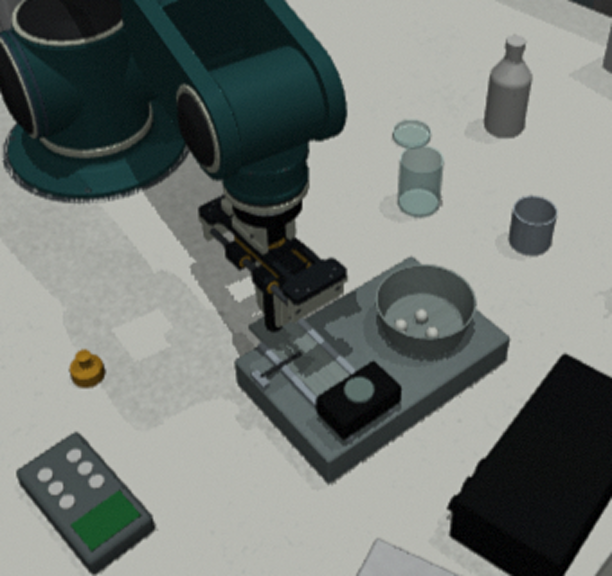

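The cup is upright at (532,225), there are balls in the dish, the bystanders haven't moved, and the knob is held with the pointer at the mark at about (262,375). The pose is steady, so I'm handing in.

```bash
python3 -c "
from workcell import robot
print(robot.hand_in())"
```

```text
the job is handed in; nothing more can be done
None
```

I poured the balls into the dish with the shutter shut and stood the empty cup back upright close to where it started. Then I gripped the knob, pulled the shutter out to the mark and handed in at about 24 s, still holding it.

**Last checks:**
- **Balls and cup:** the last clear top view, taken before the pull, showed all six balls in the dish and an empty, upright cup. In the final scene view three balls are visible; the dish wall hides the rest.
- **Bystanders:** all five look unmoved in the final scene view. I did not measure their positions.
- **Grip:** the arm was steady, with the fingers 21–22 mm apart on the 22 mm knob and a pull of about 8.4 N.
- **Pointer at the mark:** the estimates disagree by about 1 mm. The starting top view gave 41.0 mm to go. The tool moved 41.4 mm, and the pointer moved about 42.2 mm in the scene view. A direct scene reading put the pointer between 0 and 1.2 mm short, depending on its height. I couldn't check the end position from the top camera because the arm blocked its view.

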